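# Swap the two steel shakers between the drip trays

## Robot

A 6-joint arm with a two-finger parallel gripper is mounted at the origin on the work surface. World frame = base frame: x ahead of the robot, y to its left, z up, the work surface at z = 0. Lengths are in m, angles in degrees, forces in N, time in s.
With the tool pointing down it reaches from about 0.35 to 0.875 m from the base axis. Payload 4.2 kg.
Tool frame: the origin (TCP) lies on the mounting face of the last link; the fingertips stand 182 mm ahead of it and the grasp point (between the pads) lies 164 mm ahead of it (r.tcp_to_grasp is the distance from the TCP to the grasp point, in m); z points along the fingers, y is the line along which they close (so a half turn about z gives the same grasp; the last joint's range is limited). The gripper opens to 87 mm and grips with 3 to 60 N. Pads are 19 mm wide; open, the fingers measure 117 mm over their backs; the gripper's body (75 mm by 190 mm) begins 51 mm behind the grasp point.
Start: joints at [88.041, 22.042, 0.453, 0, -68.411, -14.817], TCP at [0.18, 0.598, 0.405] pointing down, gripper open.
Joint ranges: [-179.83, 179.83], [-69.29, 118.12], [-61.27, 80.66], [-181.25, 117.63], [-171.15, -9.14], [-177.46, 177.46]. Speed limits (degrees/s): [159.86, 159.86, 180, 180, 180, 180].

## Interface

Orientations are given as a 3x3 rotation matrix whose columns are the frame's x, y, z axes.
In Python, from station import sense, eyes, r gives the robot as it stands.
- The arm moves only by the tool jog_arm, never from a script. Its argument "increments" is a list of rows, each a list of 4 numbers: the shift along the tool's x, y, z normalised to -1 to 1, where 1 is 0.02 m, then the turn about the tool's z normalised to -1 to 1, where 1 is 0.08 rad. A call has 1 to 10 rows; each row shifts and turns the commanded pose from where the row before left it, along the tool's axes as they then stand; what a row does not reach is not made up. A row lasts 1/10 s, in which the tool goes at most 50 mm and 8.59 degrees, less where a joint would pass 70% of its speed; a pose out of reach is approached as far as the arm can. A call with a number of a shift or a turn outside -1 to 1 is refused whole. A call with a gripper value outside its range is refused whole. "grip" is the finger opening in mm, from 0 to 87, set as the call begins (left out, the last holds). The fingers move at their own pace and stop on an object; the grip force is fixed at half the most. Time passes only in rows, so rows that do not move let the fingers close. It gives the time, the measured TCP pose, the force, the opening and the grip force at its end, in the units of the state.
- sense(): the state, without advancing time (a new reading comes with each control period).
- eyes.capture(name): name is "scene" or "top" or "wrist"; returns the picture (420x560x3 uint8, blue, green, red); there is no depth.
- eyes.get_calibration(name): a dict with "camera_matrix" (3x3 intrinsics, pixels), "k1" (the pictures are not rectified: a ray, as slopes to the right and down, at radius r is drawn at 1 + k1 r^2 times it, then the intrinsics apply), "R" (3x3) and "t" (3): a world point X has camera coordinates R X + t; the wrist camera has in their place "T_tool_cam" (4x4, takes a point from camera to tool coordinates, whose origin is the TCP and whose axes are the flange's). Camera axes: x right, y down, z forward; pixel columns grow to the right and rows downward; lengths in m; the calibration is good to about 2 mm. A picture is of the moment at which its call begins: read the wrist's pose just before it. get_calibration takes no time and is no camera call.
- r.finish_job(): hands the job in; it is judged then, once.
Trained networks look in the newest picture that a camera, given by its name, has taken for a name from the list of things; names that differ only in an ending like _2 or _b are one class to them, and where a whole thing is asked for, a point or a joint stands for the part that bears it (a point fixed in the world has none). Each returns a list of dicts, best first, with "conf" (0 to 1); they miss things now and then, are a little off and sometimes report something else, mostly with a low value. They report only what shows in the picture. A call takes as long as a camera call. They do not tell look-alikes from the thing itself.
- eyes.spot_in(camera, name): "centre" ([x, y, z] in m, in world coordinates, good to about 4 mm: the middle of the surface that is visible of it).
- eyes.outline_of(camera, name): "mask" (420x560 bool, what is visible of it).
The state is a dict: "time_s": time; "joints": joint angles; "joint_velocities": joint speeds; "effort": joint torques, N m; "tcp_pos": TCP position; "ee_rot": TCP orientation; "wrist_force": force on the tool from outside, world axes, zero at the start; "moment": the same for the moment, N m; "gripper_width": opening from 0.0 (shut) to 1.0 (fully open); "gripper_force": force on a finger pad.
Only numpy, scipy, OpenCV 4.12 (cv2) and the standard library are available. Lean on these libraries where they do the work, as an engineer would, in place of code of your own. Each camera call takes 0.05 s, during which the arm holds its last target. There are 200 camera calls.

## Task

The tall and the squat steel shaker have been put back on each other's drip trays, one under the wire rack and one on the open counter: swap them, so that each ends up standing flat and upright inside the tray the other one came from. Keep them upright on the way and set them down rather than drop them (the empty cutting board is a handy place to park one), do not bump the wire rack, and leave everything else where it stands.

Things in the scene. Friction and masses are not known exactly. Their poses are not given: they have to be found in the camera images.
- tall_shaker: the tall, slender round stainless steel shaker with a perforated domed lid: 50 mm diameter, 130 mm high, straight-sided up to 114 mm, about 0.3 kg, loose, stands upright in one of the two drip trays. Its origin is the centre of its underside, z up.
- squat_shaker: the short, stout round stainless steel shaker with a perforated domed lid: 64 mm diameter, 85 mm high, straight-sided up to 69 mm, about 0.3 kg, loose, stands upright in the other drip tray. Its origin is the centre of its underside, z up.
- back_tray: square steel drip tray fixed to the counter under the wire rack: 104 x 104 mm outside, 10 mm high, walls 4 mm (inside 96 x 96 mm). Its inner floor is 4 to 5 mm above the counter. Its centre lies 45 to 60 mm behind the rack's front rail, so the rack's deck is above it. Its origin is the centre of its underside, z up.
- front_tray: a second, equal steel drip tray (104 x 104 x 10 mm, walls 4 mm), fixed to the open counter nearer the robot, left or right, nothing above it. Its origin is the centre of its underside, z up.
- board: white plastic cutting board fixed to the open counter on the other side from the front tray: 150 mm (its x) x 190 mm (its y), 12 mm thick, empty; handy for setting something down for a moment. Its origin is the centre of its underside, z up.
- rack: fixed steel wire rack: a deck of 5 parallel bars, underside 300 mm and top 308 mm above the counter, open to the front, on posts at its two rear corners with slanting braces at the ends; bowls and foil pans on the deck's ends. Origin on the counter straight below the middle of the front rail; x points into the rack, away from the robot; the deck spans x 0 to 0.2, y -0.25 to 0.25 m.
- sauce_bottle: Bystander, loose, to be left alone: orange plastic sauce bottle with a red cap, 56 mm diameter, 170 mm high, under the rack. Its origin is the centre of its underside, z up.
- spice_jar: Bystander, loose, to be left alone: glass spice jar with a black cap and a paper label, 64 mm diameter, 100 mm high, under the rack. Its origin is the centre of its underside, z up.
- deli_cup: Bystander, loose, to be left alone: empty clear plastic cup, rim diameter 90 mm, 100 mm high, under the rack towards its rear. Its origin is the centre of its underside, z up.
- sauce_bowl: Bystander, loose, to be left alone: small steel bowl, rim diameter 80 mm, 35 mm high, on the open counter between the front tray and the board. Its origin is the centre of its underside, z up.
- oil_bottle: Bystander, loose, to be left alone: amber glass bottle with a white cap and a paper label, 60 mm diameter, 170 mm high, on the left. Its origin is the centre of its underside, z up.
- steel_cup: Bystander, loose, to be left alone: open steel cup, 80 mm diameter, 110 mm high, on the right. Its origin is the centre of its underside, z up.
There are look-alikes about, which are no part of the job. Leave any red look-alike of the squat_shaker alone.

How it is judged:
By the outcome, as a careful person would: the job done as asked, in the order asked, and still so for the second after the job is handed in, with the robot touching nothing.
It also fails if it takes over 72 s, if anything falls off the work surface, if the arm or the gripper's body presses on something with over 40 N, if the wrist force passes 120 N, or if a joint passes its speed limit or range.

## Working session

There is one attempt and no reset: what is moved stays moved. The work goes in short steps, Python scripts to look and compute and a tool call to move; the robot and the scene stay as the last step left them, time stands still between calls to the robot, and variables do not carry over. Pictures are saved under pics/ and viewed, at most 10 in all, crops included, and the job is handed in when it is done.

Besides the shell and the picture viewer there is one more tool, called after ">>>" by a JSON object that holds its "method" and its "body", one argument or row to a line. jog_arm: Moves the arm, as the interface text tells. Its arguments: {"type":"object","properties":{"increments":{"type":"array"},"grip":{"type":"number"}},"required":["increments"]}

```bash
mkdir -p pics; ls; python3 - <<'E'
from station import sense, eyes, r
import cv2,numpy as np
s=sense();print(s['time_s'],s['tcp_pos'],np.round(s['ee_rot'],3).tolist())
for c in('scene','top'):
    im=eyes.capture(c);cv2.imwrite(f'pics/{c}0.png',im)
    k=eyes.get_calibration(c);print(c,k)
    for n in('tall_shaker','squat_shaker','back_tray','front_tray','board','rack','sauce_bottle','spice_jar','deli_cup','sauce_bowl','oil_bottle','steel_cup'):
        print(n,[(np.round(d['centre'],3).tolist(),round(d['conf'],2)) for d in eyes.spot_in(c,n)])
print(eyes.get_calibration('wrist'))
E
```

```text
pics
0.0 [0.1803067  0.59821435 0.40365436] [[0.957, -0.289, -0.001], [-0.289, -0.957, -0.002], [0.0, 0.002, -1.0]]
scene {'camera_matrix': array([[449.87489142,   0.        , 282.23884673],
       [  0.        , 449.87489142, 213.4788732 ],
       [  0.        ,   0.        ,   1.        ]]), 'k1': -0.08912896833901197, 'R': array([[-0.33984488,  0.94046324, -0.00586028],
       [ 0.58145777,  0.20520931, -0.78727123],
       [-0.73919707, -0.27095761, -0.616579  ]]), 't': array([ 0.18842093, -0.31435254,  1.79770852])}
tall_shaker [([0.499, 0.278, 0.08], 0.97), ([0.685, -0.032, 0.08], 0.43)]
squat_shaker [([0.428, 0.145, 0.052], 0.93), ([0.685, -0.034, 0.078], 0.91)]
back_tray [([0.678, -0.067, 0.001], 0.75)]
front_tray [([0.498, 0.293, 0.006], 0.68), ([0.686, -0.031, 0.078], 0.38), ([0.76, -0.026, 0.314], 0.28)]
board [([0.513, -0.228, 0.014], 0.72), ([0.496, 0.293, 0.003], 0.38)]
rack [([0.762, -0.029, 0.312], 0.76)]
sauce_bottle [([0.699, -0.23, 0.086], 0.83)]
spice_jar [([0.694, 0.119, 0.07], 0.87)]
deli_cup [([0.786, 0.027, 0.062], 0.85)]
sauce_bowl [([0.453, -0.01, 0.022], 0.
[... 1046 characters left out ...]
72, -0.226, 0.106], 0.61)]
oil_bottle [([0.576, 0.415, 0.111], 0.97)]
steel_cup [([0.556, -0.472, 0.072], 0.75), ([0.664, 0.114, 0.105], 0.68)]
{'camera_matrix': array([[324.1810232 ,   0.        , 285.5113202 ],
       [  0.        , 324.1810232 , 211.21258119],
       [  0.        ,   0.        ,   1.        ]]), 'k1': -0.05239822305123337, 'T_tool_cam': array([[-4.56639449e-04, -9.64630233e-01, -2.63606346e-01,
         7.18067127e-02],
       [ 9.99999883e-01, -3.98470953e-04, -2.74129471e-04,
         6.89460191e-04],
       [ 1.59394103e-04, -2.63606441e-01,  9.64630302e-01,
         1.96827629e-02],
       [ 0.00000000e+00,  0.00000000e+00,  0.00000000e+00,
         1.00000000e+00]])}
```

View pics/scene0.png

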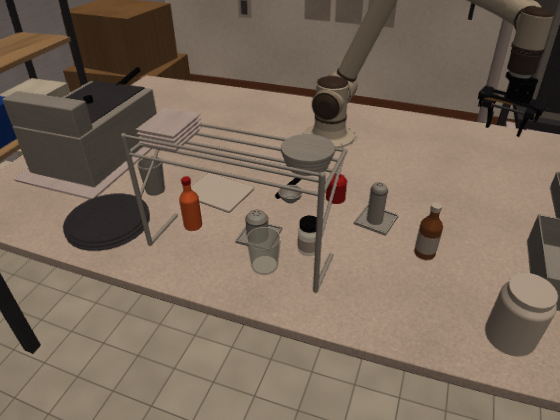

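View pics/top0.png

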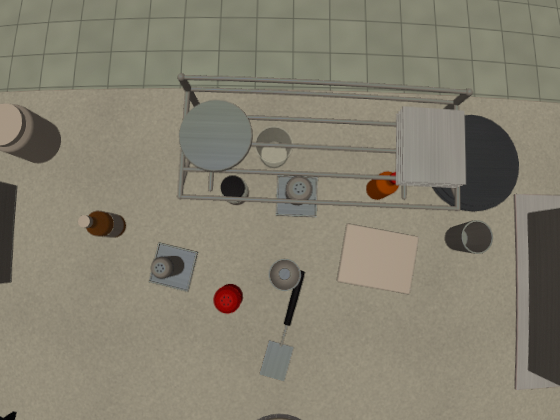

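The scene camera looks back at the robot.

| Thing | Scene pixel | Top pixel | Location |
|---|---|---|---|
| Tall shaker | (377,203) | (165,267) | On the front tray, left |
| Squat steel shaker | (257,222) | (299,189) | On the back tray, under the rack |
| Red look-alike, to be left alone | (337,190) | (228,298) | Open counter |
| Spice jar | (310,235) | not read | Under the rack |
| Sauce bowl | (290,195) | (285,274) | Open counter |

I choose the two steel ones standing on trays. Next I'll check the wrist's size against the rack clearance and take a close crop.

```bash
cat > h.py <<'E'
import numpy as np,cv2
from station import sense,eyes,r
def cal(n,s=None):
    k=eyes.get_calibration(n)
    if n=='wrist':
        s=s or sense();T=np.eye(4);T[:3,:3]=s['ee_rot'];T[:3,3]=s['tcp_pos']
        M=np.linalg.inv(T@k['T_tool_cam']);return k['camera_matrix'],k['k1'],M[:3,:3],M[:3,3]
    return k['camera_matrix'],k['k1'],np.array(k['R']),np.array(k['t'])
def proj(c,X):
    K,k1,R,t=c;p=np.atleast_2d(X)@R.T+t;return cv2.projectPoints(p,np.zeros(3),np.zeros(3),K,np.array([k1,0,0,0,0]))[0][:,0]
def ray(c,uv):
    K,k1,R,t=c;p=cv2.undistortPoints(np.array(uv,float).reshape(-1,1,2),K,np.array([k1,0,0,0,0]))[:,0]
    d=np.c_[p,np.ones(len(p))]@R;return -R.T@t,d/np.linalg.norm(d,axis=1)[:,None]
def atz(c,uv,z):
    o,d=ray(c,uv);return o+d*((z-o[2])/d[:,2])[:,None]
def tri(c1,u1,c2,u2):
    o1,d1=ray(c1,u1);o2,d2=ray(c2,u2);d1,d2=d1[0],d2[0]
    s=np.linalg.lstsq(np.c_[d1,-d2],o2-o1,rcond=None)[0];a=o1+s[0]*d1;b=o2+s[1]*d2
    return (a+b)/2,np.linalg.norm(a-b)
E
python3 - <<'E'
from h import *
S=cal('scene');T=cal('top');s=sense();p=s['tcp_pos']
im=cv2.imread('pics/scene0.png');t=cv2.imread('pics/top0.png')
M=[proj(S,p+np.array([0,0,k*.05]))[0] for k in range(-4,5)]
a=cv2.resize(im[0:150,430:560],None,fx=3.5,fy=3.5,interpolation=2)
for k,m in enumerate(M): cv2.circle(a,tuple(int(v) for v in ((m-[430,0])*3.5)),3,(0,255,0) if k!=4 else (0,0,255),-1)
b=cv2.resize(t[165,:][None] if 0 else t[165:290,140:330],None,fx=1.78,fy=1.78,interpolation=2)
c=cv2.resize(im[170:280,230:400],None,fx=2,fy=2,interpolation=2)
out=np.zeros((530,800,3),np.uint8);out[:525,:455]=a;out[:b.shape[0],457:457+b.shape[1]]=b;out[240:240+c.shape[0],457:457+c.shape[1]]=c
cv2.imwrite('pics/c1.png',out)
# front rail ends in top picture at deck mid height
print(atz(T,[[182,197],[456,207],[182,80],[466,93]],.304))
print(atz(S,[[127,141],[345,153],[127,141]],.304))
print(dir(r))
E
```

```text
[[ 0.61481118  0.18422727  0.304     ]
 [ 0.60576003 -0.30898204  0.304     ]
 [ 0.83307466  0.1949078   0.304     ]
 [ 0.8232608  -0.33816977  0.304     ]]
[[ 0.75432152 -0.35286856  0.304     ]
 [ 0.63118796  0.1921118   0.304     ]
 [ 0.75432152 -0.35286856  0.304     ]]
['PlanningError', '__class__', '__delattr__', '__dict__', '__dir__', '__doc__', '__eq__', '__format__', '__ge__', '__getattribute__', '__getstate__', '__gt__', '__hash__', '__init__', '__init_subclass__', '__le__', '__lt__', '__module__', '__ne__', '__new__', '__reduce__', '__reduce_ex__', '__repr__', '__setattr__', '__sizeof__', '__str__', '__subclasshook__', '__weakref__', 'finish_job', 'tcp_to_grasp']
```

View pics/c1.png

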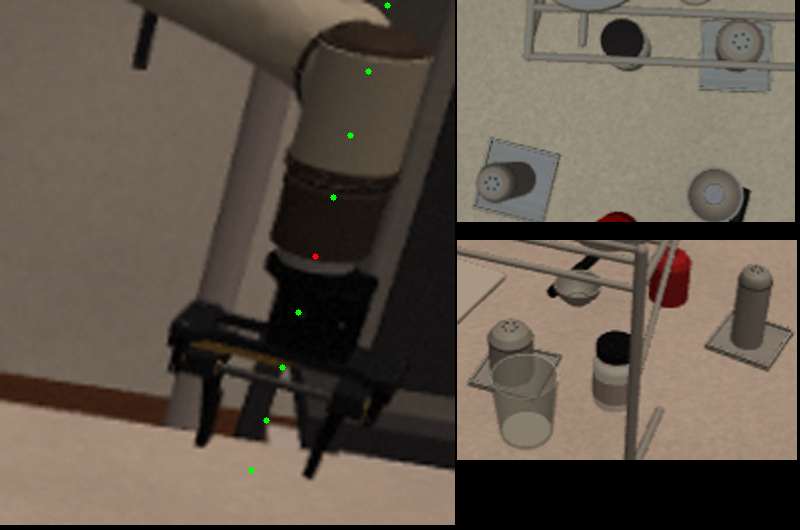

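The upper crops confirm my choice. The tall, slender steel shaker stands on the open left tray, and the short steel one stands on the tray under the front rail. The red one stands apart from both.

The arm is about 100 mm thick up to about 0.19 m above the TCP. With the tool straight down it can't go under the deck, so this will need a tilted tool. Next I'll fit the poses.

```bash
cat > fit.py <<'E'
from h import *
from scipy.optimize import minimize
def sil(c,P):
    m=np.zeros((420,560),np.uint8);cv2.fillConvexPoly(m,cv2.convexHull(np.round(proj(c,P)*8).astype(np.int32)),1,shift=3);return m>0
def cyl(x,R,h1,h,zt=0):
    a=np.linspace(0,2*np.pi,40)[:-1];rg=lambda rr,z:np.c_[x[0]+rr*np.cos(a),x[1]+rr*np.sin(a),0*a+x[2]+z]
    return np.r_[rg(R,0),rg(R,h1),rg(R*.8,h1+(h-h1)*.6),rg(R*.2,h)]
def rect(x,lx,ly,z):
    p=np.array([[1,1],[1,-1],[-1,-1],[-1,1]])*[lx/2,ly/2];c,s=np.cos(x[2]),np.sin(x[2])
    return np.c_[p@np.array([[c,s],[-s,c]])+x[:2],np.full(4,z)]
def fit(f,views,x0,st):
    def cost(x):
        return sum(1-(m&s&~ig).sum()/max(1,((m|s)&~ig).sum()) for c,m,ig in views for s in[sil(c,f(x))])
    b=min((minimize(cost,x0,method='Nelder-Mead',options=dict(initial_simplex=np.array([x0]+[np.array(x0)+k*np.eye(3)[i]*st[i] for i in range(3)]),maxiter=200)) for k in(1,-1)),key=lambda q:q.fun)
    return b.x,b.fun/len(views)
def mask(cam,n,xy,tol=.06):
    for d in eyes.outline_of(cam,n):
        m=d['mask'];ys,xs=np.nonzero(m)
        u=proj(cal(cam),xy)[0]
        if np.hypot(xs.mean()-u[0],ys.mean()-u[1])<25: return m
    return None
E
python3 - <<'E'
from fit import *
S=cal('scene');T=cal('top');Z=np.zeros((420,560),bool)
mk={}
for n,xy in(('tall_shaker',[.487,.265,.06]),('squat_shaker',[.672,-.036,.05]),('front_tray',[.48,.262,.01]),('back_tray',[.66,-.035,.01]),('board',[.503,-.235,.01])):
    for c in('scene','top'):
        mk[n,c]=mask(c,n,xy);print(n,c,None if mk[n,c] is None else mk[n,c].sum())
C={'scene':S,'top':T}
def V(n,ig=None):
    o=[]
    for c in C:
        m=mk[n,c]
        if m is None: continue
        g=Z if ig is None or mk[ig,c] is None else cv2.dilate(mk[ig,c].astype(np.uint8),np.ones((5,5)))>0
        o.append((C[c],m,g))
    return o
for n,d,x0 in(('tall_shaker',(.025,.114,.13),[.487,.265,.004]),('squat_shaker',(.032,.069,.085),[.672,-.036,.004])):
    print(n,fit(lambda x:cyl(x,*d),V(n),x0,[.01,.01,.008]),[fit(lambda x:cyl([x[0],x[1],.0045],*d),[v],x0,[.01,.01,.008])[0][:2] for v in V(n)])
for n,l,x0,ig in(('front_tray',(.104,.104,.01),[.48,.262,.2],'tall_shaker'),('back_tray',(.104,.104,.01),[.66,-.035,0],'squat_shaker'),('board',(.15,.19,.012),[.503,-.235,.1],None)):
    print(n,fit(lambda x:rect(x,*l),V(n,ig),x0,[.01,.01,.15]),[fit(lambda x:rect(x,*l),[v],x0,[.01,.01,.15]) for v in V(n,ig)])
E
```

```text
tall_shaker scene 690
tall_shaker top 600
squat_shaker scene 368
squat_shaker top 520
front_tray scene 538
front_tray top 1212
back_tray scene 178
back_tray top 931
board scene 1583
board top 4243
tall_shaker (array([0.47887708, 0.27103356, 0.00242084]), np.float64(0.08540429290269258)) [array([0.48446245, 0.2709615 ]), array([0.47847646, 0.27162591])]
squat_shaker (array([ 0.6705599 , -0.03677349,  0.00335187]), np.float64(0.36350341241468964)) [array([ 0.66927145, -0.0364274 ]), array([ 0.67230485, -0.03668606])]
front_tray (array([ 0.47812148,  0.27596214, -0.21952319]), np.float64(0.16895563907004163)) [(array([ 0.48965761,  0.27453099, -0.18937451]), np.float64(0.07529411764705884)), (array([ 0.47724171,  0.27510344, -0.21406949]), np.float64(0.05025125628140703))]
back_tray (array([ 0.66259015, -0.03544618,  0.00668544]), np.float64(0.4857709694245051)) [(array([ 0.66616853, -0.03176609,  0.00345379]), np.float64(0.7690014903129657)), (array([ 0.66235091, -0.03530581, -0.01186479]), np.float64(0.18894472361809045))]
board (array([ 0.50817585, -0.2400766 , -0.16639749]), np.float64(0.1084124705310503)) [(array([ 0.51412049, -0.23602571, -0.21335463]), np.float64(0.11941176470588233)), (array([ 0.50413297, -0.24165282, -0.17674649]), np.float64(0.05879742622587092))]
```

>>> {"method": "jog_arm", "body": {
  "increments": [
    [0, 0, -1, 0],
    [0, 0, -1, 0],
    [0, 0, -1, 0]
  ],
  "grip": 87
}}

```text
time_s: 2.1
tcp_pos: [0.1804, 0.5984, 0.4654]
ee_rot: [[0.957, -0.289, 0.0], [-0.289, -0.957, -0.0], [0.0, 0.0, -1.0]]
wrist_force: [0.1, 0.7, -0.2]
gripper_width: 1.001
gripper_force: 0.0
```

Fitted positions:

| Thing | Fit |
|---|---|
| Tall shaker | (0.481, 0.271) |
| Front tray | (0.480, 0.275), yaw −12° |
| Squat shaker | (0.670, −0.037) |
| Back tray | (0.663, −0.035) |
| Board | (0.506, −0.24) |
| Rack front rail | x ≈ 0.611 |

The fitted base heights of 2 to 3 mm agree with the tray floors. I'll move the tall shaker to the board first, going over it in two calls.

>>> {"method": "jog_arm", "body": {
  "increments": [
    [1, 0.6, 0, 0],
    [1, 0.6, 0, 0],
    [1, 0.6, 0, 0],
    [1, 0.6, 0, 0],
    [1, 0.6, 0, 0],
    [1, 0.6, 0, 0],
    [1, 0.6, 0, 0],
    [1, 0.6, 0, 0],
    [1, 0.6, 0, 0],
    [1, 0.6, 0, 0]
  ]
}}

```text
time_s: 3.1
tcp_pos: [0.3381, 0.424, 0.4643]
ee_rot: [[0.957, -0.289, -0.001], [-0.289, -0.957, -0.001], [-0.0, 0.001, -1.0]]
wrist_force: [-0.2, 1.1, -0.2]
gripper_width: 0.995
gripper_force: 0.0
```

>>> {"method": "jog_arm", "body": {
  "increments": [
    [1, 0.6, 0, 0],
    [1, 0.6, 0, 0],
    [1, 0.6, 0, 0],
    [1, 0.6, 0, 0],
    [1, 0.6, 0, 0],
    [1, 0.6, 0, 0],
    [1, 0.6, 0, 0],
    [1, 0.6, 0, 0],
    [1, 0.5, 0, 0],
    [0, 0, 0, 0]
  ]
}}

```text
time_s: 4.1
tcp_pos: [0.4801, 0.27, 0.464]
ee_rot: [[0.956, -0.292, -0.001], [-0.292, -0.956, -0.001], [-0.001, 0.002, -1.0]]
wrist_force: [-0.4, 0.7, 0.0]
gripper_width: 0.998
gripper_force: 0.0
```

```bash
python3 - <<'E'
from fit import *
s=sense();W=cal('wrist',s);cv2.imwrite('pics/w1.png',eyes.capture('wrist'))
print(s['joints'],s['tcp_pos'])
m=mask('wrist','tall_shaker',[.481,.271,.1]);print(m is not None and m.sum())
print([(np.round(d['centre'],3),round(d['conf'],2)) for d in eyes.spot_in('wrist','tall_shaker')])
T=cal('top');Z=np.zeros((420,560),bool)
mt=mask('top','tall_shaker',[.481,.271,.08])
if m is not None:
  for v in([(W,m,Z)],[(W,m,Z),(T,mt,Z)]): print(fit(lambda x:cyl(x,.025,.114,.13),v,[.481,.271,.004],[.01,.01,.008]))
mt=eyes.outline_of('wrist','front_tray')
for d in mt[:2]:
  print(d['conf'],fit(lambda x:rect(x,.104,.104,.01),[(W,d['mask'],m if m is not None else Z)],[.48,.275,-.21],[.01,.01,.1]))
E
```

```text
[ 4.62208412e+01  1.26789156e+01 -4.33904690e+00  1.16370227e-02
 -7.30738814e+01  2.67842845e+01] [0.48010547 0.27001443 0.46404549]
2193
[(array([0.488, 0.27 , 0.13 ]), 0.85)]
(array([ 0.47615183,  0.27245731, -0.00499007]), np.float64(0.012669683257918507))
(array([4.77626568e-01, 2.72363147e-01, 1.98961168e-05]), np.float64(0.0638937883333422))
0.87 (array([ 0.47494222,  0.27644486, -0.21533968]), np.float64(0.0710090763481046))
```

>>> {"method": "jog_arm", "body": {
  "increments": [
    [-0.12, -0.07, 1, 0],
    [0, 0, 1, 0],
    [0, 0, 1, 0],
    [0, 0, 1, 0],
    [0, 0, 1, 0],
    [0, 0, 1, 0],
    [0, 0, 1, 0],
    [0, 0, 1, 0],
    [0, 0, 1, 0],
    [0, 0, 1, 0]
  ]
}}

```text
time_s: 5.35
tcp_pos: [0.4765, 0.2751, 0.2642]
ee_rot: [[0.958, -0.287, 0.0], [-0.287, -0.958, 0.0], [0.0, -0.0, -1.0]]
wrist_force: [0.2, -0.0, 0.8]
gripper_width: 1.0
gripper_force: 0.0
```

>>> {"method": "jog_arm", "body": {
  "increments": [
    [0, 0, 0.75, 0],
    [0, 0, 0, 0],
    [0, 0, 0, 0]
  ]
}}

```text
time_s: 5.65
tcp_pos: [0.4769, 0.275, 0.2501]
ee_rot: [[0.958, -0.287, 0.0], [-0.287, -0.958, -0.0], [0.0, -0.0, -1.0]]
wrist_force: [0.3, 0.7, 0.3]
gripper_width: 1.002
gripper_force: 0.0
```

>>> {"method": "jog_arm", "body": {
  "increments": [
    [0, 0, 0, 0],
    [0, 0, 0, 0],
    [0, 0, 0, 0],
    [0, 0, 0, 0],
    [0, 0, 0, 0],
    [0, 0, 0, 0]
  ],
  "grip": 30
}}

```text
time_s: 6.25
tcp_pos: [0.4771, 0.2742, 0.2498]
ee_rot: [[0.957, -0.289, -0.0], [-0.289, -0.957, -0.0], [-0.0, 0.0, -1.0]]
wrist_force: [0.0, 0.5, 1.4]
gripper_width: 0.565
gripper_force: 29.9
```

>>> {"method": "jog_arm", "body": {
  "increments": [
    [0, 0, -0.5, 0],
    [0, 0, -1, 0],
    [0, 0, -1, 0],
    [0, 0, -1, 0],
    [0, 0, -1, 0],
    [0, 0, -1, 0],
    [0, 0, -0.5, 0],
    [0.4, 1, 0, 0],
    [0.4, 1, 0, 0],
    [0.4, 1, 0, 0]
  ]
}}

```text
time_s: 7.25
tcp_pos: [0.4823, 0.2092, 0.3692]
ee_rot: [[0.958, -0.288, -0.001], [-0.288, -0.958, -0.001], [-0.001, 0.001, -1.0]]
wrist_force: [-0.0, -0.1, -2.3]
gripper_width: 0.569
gripper_force: 29.9
```

>>> {"method": "jog_arm", "body": {
  "increments": [
    [0.4, 1, 0, 0],
    [0.4, 1, 0, 0],
    [0.4, 1, 0, 0],
    [0.4, 1, 0, 0],
    [0.4, 1, 0, 0],
    [0.4, 1, 0, 0],
    [0.4, 1, 0, 0],
    [0.4, 1, 0, 0],
    [0.4, 1, 0, 0],
    [0.4, 1, 0, 0]
  ]
}}

```text
time_s: 8.25
tcp_pos: [0.5012, -0.0055, 0.3693]
ee_rot: [[0.957, -0.289, -0.001], [-0.289, -0.957, 0.0], [-0.001, 0.0, -1.0]]
wrist_force: [1.3, -0.7, -3.4]
gripper_width: 0.567
gripper_force: 29.9
```

>>> {"method": "jog_arm", "body": {
  "increments": [
    [0.4, 1, 0, 0],
    [0.4, 1, 0, 0],
    [0.4, 1, 0, 0],
    [0.4, 1, 0, 0],
    [0.4, 1, 0, 0],
    [0.4, 1, 0, 0],
    [0.4, 1, 0, 0],
    [0.4, 1, 0, 0],
    [0.4, 1, 0, 0],
    [0.4, 0.7, 0, 0]
  ]
}}

```text
time_s: 9.25
tcp_pos: [0.5219, -0.2145, 0.3691]
ee_rot: [[0.957, -0.29, -0.002], [-0.29, -0.957, 0.001], [-0.002, -0.0, -1.0]]
wrist_force: [0.5, 0.0, -3.1]
gripper_width: 0.568
gripper_force: 29.9
```

>>> {"method": "jog_arm", "body": {
  "increments": [
    [0, 0, 1, 0],
    [0, 0, 1, 0],
    [0, 0, 1, 0],
    [0, 0, 1, 0],
    [0, 0, 1, 0],
    [0, 0, 0.35, 0],
    [0, 0, 0, 0],
    [0, 0, 0, 0]
  ]
}}

```text
time_s: 10.05
tcp_pos: [0.5227, -0.2135, 0.2635]
ee_rot: [[0.958, -0.288, 0.001], [-0.288, -0.958, -0.0], [0.001, 0.0, -1.0]]
wrist_force: [0.6, -0.1, -2.0]
gripper_width: 0.568
gripper_force: 29.9
```

>>> {"method": "jog_arm", "body": {
  "increments": [
    [0, 0, 0.12, 0],
    [0, 0, 0.1, 0],
    [0, 0, 0, 0]
  ]
}}

```text
time_s: 10.35
tcp_pos: [0.5221, -0.2134, 0.2586]
ee_rot: [[0.957, -0.289, 0.0], [-0.289, -0.957, 0.0], [0.0, -0.0, -1.0]]
wrist_force: [-1.1, -0.2, -2.4]
gripper_width: 0.567
gripper_force: 29.9
```

>>> {"method": "jog_arm", "body": {
  "increments": [
    [0, 0, 0.1, 0],
    [0, 0, 0, 0]
  ]
}}

```text
time_s: 10.55
tcp_pos: [0.5225, -0.2135, 0.2578]
ee_rot: [[0.958, -0.288, 0.001], [-0.288, -0.958, -0.001], [0.001, 0.0, -1.0]]
wrist_force: [-0.9, 0.6, 4.8]
gripper_width: 0.566
gripper_force: 29.9
```

Contact at TCP height 0.2578, which is 8 mm above the tray reading and fits the 12 mm board. Releasing and rising.

>>> {"method": "jog_arm", "body": {
  "increments": [
    [0, 0, 0, 0],
    [0, 0, 0, 0],
    [0, 0, 0, 0],
    [0, 0, -0.5, 0],
    [0, 0, -1, 0],
    [0, 0, -1, 0],
    [0, 0, -1, 0],
    [0, 0, -1, 0],
    [0, 0, -1, 0],
    [0, 0, -1, 0]
  ],
  "grip": 87
}}

```text
time_s: 11.55
tcp_pos: [0.5221, -0.2134, 0.388]
ee_rot: [[0.957, -0.289, 0.001], [-0.289, -0.957, -0.0], [0.001, 0.0, -1.0]]
wrist_force: [0.5, -0.3, -0.7]
gripper_width: 0.999
gripper_force: 0.0
```

>>> {"method": "jog_arm", "body": {
  "increments": [
    [0, 0, -1, 0],
    [0, 0, -1, 0],
    [0, 0, -1, 0],
    [0, 0, -1, 0],
    [0, 0, -1, 0],
    [0, 0, -1, 0],
    [0, 0, -1, 0],
    [0, 0, -1, 0],
    [0, 0, -1, 0],
    [0, 0, -1, 0]
  ]
}}

```text
time_s: 12.55
tcp_pos: [0.5217, -0.2134, 0.588]
ee_rot: [[0.957, -0.289, 0.001], [-0.289, -0.957, -0.0], [0.001, -0.0, -1.0]]
wrist_force: [0.2, -0.4, -0.1]
gripper_width: 1.0
gripper_force: 0.0
```

```bash
python3 - <<'E'
from h import *
s=sense();print(np.round(s['joints'],2),s['tcp_pos'])
E
```

```text
[-5.780e+00  1.212e+01  1.202e+01  1.000e-02 -8.986e+01  7.900e+01] [ 0.52168226 -0.21340195  0.58796048]
```

Next I'll test what the arm does at its reach limit, well above the rack. A forward tilt there would let the tool reach in under the deck.

>>> {"method": "jog_arm", "body": {
  "increments": [
    [0.5, -0.3, -1, 0],
    [0.5, -0.4, -1, 0],
    [0.5, -0.4, -1, 0],
    [0.5, -0.4, -1, 0],
    [1, -0.6, -1, 0],
    [1, -0.6, 0, 0],
    [1, -0.6, 0, 0],
    [1, -0.6, 0, 0],
    [1, -0.6, 0, 0],
    [1, -0.6, 0, 0]
  ]
}}

```text
time_s: 13.55
tcp_pos: [0.7048, -0.1617, 0.6873]
ee_rot: [[0.957, -0.289, 0.001], [-0.289, -0.957, -0.0], [0.001, -0.0, -1.0]]
wrist_force: [0.7, -0.8, 0.5]
gripper_width: 0.997
gripper_force: 0.0
```

>>> {"method": "jog_arm", "body": {
  "increments": [
    [1, -0.3, 0, 0],
    [1, -0.3, 0, 0],
    [1, -0.3, 0, 0],
    [1, -0.3, 0, 0],
    [1, -0.3, 0, 0],
    [1, -0.3, 0, 0],
    [1, -0.3, 0, 0]
  ]
}}

```text
time_s: 14.25
tcp_pos: [0.7841, -0.148, 0.6424]
ee_rot: [[0.956, -0.289, 0.052], [-0.288, -0.957, -0.014], [0.054, -0.002, -0.999]]
wrist_force: [0.2, 1.6, -0.4]
gripper_width: 1.001
gripper_force: 0.0
```

```bash
python3 - <<'E'
from h import *
s=sense();print(np.round(s['joints'],2),s['tcp_pos'])
E
```

```text
[   0.99   48.14   80.65    0.95 -119.53   72.72] [ 0.78412312 -0.14799935  0.64244256]
```

A tilt of 3° has appeared at the limit. I'll push further to see whether it builds up.

>>> {"method": "jog_arm", "body": {
  "increments": [
    [1, -0.3, 0, 0],
    [1, -0.3, 0, 0],
    [1, -0.3, 0, 0],
    [1, -0.3, 0, 0],
    [1, -0.3, 0, 0]
  ]
}}

```text
time_s: 14.75
tcp_pos: [0.8219, -0.1356, 0.6034]
ee_rot: [[0.952, -0.288, 0.099], [-0.287, -0.958, -0.026], [0.102, -0.004, -0.995]]
wrist_force: [-0.6, -0.3, 0.6]
gripper_width: 1.002
gripper_force: 0.0
```

>>> {"method": "jog_arm", "body": {
  "increments": [
    [0, 0, -1, 0],
    [0, 0, -1, 0],
    [0, 0, -1, 0],
    [0, 0, -1, 0],
    [0, 0, -1, 0]
  ]
}}

```text
time_s: 15.25
tcp_pos: [0.7694, -0.1262, 0.6792]
ee_rot: [[0.949, -0.288, 0.131], [-0.287, -0.957, -0.033], [0.135, -0.006, -0.991]]
wrist_force: [0.4, 0.7, -0.5]
gripper_width: 1.002
gripper_force: 0.0
```

```bash
python3 - <<'E'
from h import *
s=sense();print(np.round(s['joints'],2),s['tcp_pos'])
E
```

```text
[   2.86   45.72   80.66    2.55 -117.51   71.67] [ 0.76941915 -0.12624679  0.67924755]
```

>>> {"method": "jog_arm", "body": {
  "increments": [
    [-1, 0.3, 0, 0],
    [-1, 0.3, 0, 0],
    [-1, 0.3, 0, 0],
    [-1, 0.3, 0, 0],
    [-1, 0.3, 0, 0]
  ]
}}

```text
time_s: 15.75
tcp_pos: [0.6697, -0.1263, 0.6661]
ee_rot: [[0.949, -0.288, 0.13], [-0.286, -0.958, -0.033], [0.134, -0.006, -0.991]]
wrist_force: [0.5, 0.7, 0.5]
gripper_width: 0.999
gripper_force: 0.0
```

```bash
python3 - <<'E'
from h import *
s=sense();print(np.round(s['joints'],2),s['tcp_pos'])
E
```

```text
[  3.3   25.16  40.42   2.33 -97.88  70.39] [ 0.66966772 -0.12627499  0.66610127]
```

The tilt stays when I come back inside the reach, so it builds up and can be controlled. I'll turn the tool so its x points along world +x, then push outward and up at the limit.

>>> {"method": "jog_arm", "body": {
  "increments": [
    [1, -0.2, -0.5, -0.9],
    [1, -0.1, -0.5, -0.9],
    [1, 0, -0.5, -0.9],
    [1, 0, -0.5, -0.9],
    [1, 0, -1, 0],
    [1, 0, -1, 0],
    [1, 0, -1, 0],
    [1, 0, -1, 0],
    [1, 0, -1, 0],
    [1, 0, -1, 0]
  ]
}}

```text
time_s: 16.75
tcp_pos: [0.7213, -0.1076, 0.7503]
ee_rot: [[0.974, -0.016, 0.228], [-0.003, -0.998, -0.056], [0.228, 0.054, -0.972]]
wrist_force: [0.4, 0.6, -0.1]
gripper_width: 0.999
gripper_force: 0.0
```

>>> {"method": "jog_arm", "body": {
  "increments": [
    [1, 0, -1, 0],
    [1, 0, -1, 0],
    [1, 0, -1, 0],
    [1, 0, -1, 0],
    [1, 0, -1, 0],
    [1, 0, -1, 0],
    [1, 0, -1, 0],
    [1, 0, -1, 0],
    [1, 0, -1, 0],
    [1, 0, -1, 0]
  ]
}}

```text
time_s: 17.75
tcp_pos: [0.6782, -0.0682, 0.8174]
ee_rot: [[0.927, -0.025, 0.375], [0.009, -0.996, -0.089], [0.375, 0.086, -0.923]]
wrist_force: [1.4, 0.2, -0.4]
gripper_width: 0.999
gripper_force: 0.0
```

```bash
python3 - <<'E'
from h import *
s=sense();print(np.round(s['joints'],2),s['tcp_pos'])
E
```

```text
[   9.23   36.     80.6     9.28 -113.26   85.56] [ 0.67820429 -0.06816112  0.81741385]
```

>>> {"method": "jog_arm", "body": {
  "increments": [
    [1, 0, -1, 0],
    [1, 0, -1, 0],
    [1, 0, -1, 0],
    [1, 0, -1, 0],
    [1, 0, -1, 0],
    [1, 0, -1, 0],
    [1, 0, -1, 0],
    [1, 0, -1, 0],
    [1, 0, -1, 0],
    [1, 0, -1, 0]
  ]
}}

```text
time_s: 18.75
tcp_pos: [0.6136, -0.0303, 0.8908]
ee_rot: [[0.855, -0.038, 0.517], [0.025, -0.993, -0.115], [0.518, 0.111, -0.848]]
wrist_force: [-0.1, -0.5, -0.2]
gripper_width: 0.997
gripper_force: 0.0
```

```bash
python3 - <<'E'
from h import *
s=sense();print(np.round(s['joints'],2),s['tcp_pos'],s['ee_rot'])
E
```

```text
[  14.65   30.62   80.6    14.94 -110.26   83.89] [ 0.61364783 -0.03027087  0.89082123] [[ 0.85501457 -0.03794021  0.51721429]
 [ 0.02538275 -0.99306351 -0.11480669]
 [ 0.51798243  0.11128971 -0.84812075]]
```

>>> {"method": "jog_arm", "body": {
  "increments": [
    [1, 0, -1, 0],
    [1, 0, -1, 0],
    [1, 0, -1, 0],
    [1, 0, -1, 0],
    [0, 0, 0, 0.9],
    [0, 0, 0, 0.9],
    [0, 0, 0, 0.84],
    [0, 0, 0, 0]
  ]
}}

```text
time_s: 19.55
tcp_pos: [0.5828, -0.0155, 0.9196]
ee_rot: [[0.793, -0.214, 0.57], [-0.175, -0.977, -0.123], [0.583, -0.003, -0.812]]
wrist_force: [0.3, -0.5, -0.2]
gripper_width: 0.997
gripper_force: 0.0
```

```bash
cat > go.py <<'E'
from h import *
def plan(targets):
    "targets: grasp-point world positions; prints tool-axis displacement in row units for each leg"
    s=sense();R=np.array(s['ee_rot']);g=np.array(s['tcp_pos'])+.164*R[:,2]
    print('t',s['time_s'],'j',np.round(s['joints'],1),'grasp',np.round(g,4),'a',np.round(R[:,2],3),'y',np.round(R[:,1],3),'yturn',round(np.arctan2(R[2,1],R[2,0])/.08,2))
    for t in targets:
        d=R.T@(np.array(t)-g)/.02;n=max(1,int(np.ceil(abs(d).max()-1e-3)));print(t,'total',np.round(d,2),'rows',n,'each',np.round(d/n,2));g=np.array(t)
E
python3 - <<'E'
from go import *
plan([[.55,-.01,.5],[.545,-.005,.06],[.671,-.036,.055]])
E
```

```text
t 19.55 j [  17.3   28.4   80.6   17.7 -109.3   71.1] grasp [ 0.6764 -0.0357  0.7864] a [ 0.57  -0.123 -0.812] y [-0.214 -0.977 -0.003] yturn -0.06
[0.55, -0.01, 0.5] total [-13.59   0.14   7.87] rows 14 each [-0.97  0.01  0.56]
[0.545, -0.005, 0.06] total [-13.08  -0.13  17.7 ] rows 18 each [-0.73 -0.01  0.98]
[0.671, -0.036, 0.055] total [5.12 0.17 3.99] rows 6 each [0.85 0.03 0.66]
```

The tilt is now 35.7° with the closing line level. Next I'll come down in front of the rack.

>>> {"method": "jog_arm", "body": {
  "increments": [
    [-0.97, 0, 0.56, 0],
    [-0.97, 0, 0.56, 0],
    [-0.97, 0, 0.56, 0],
    [-0.97, 0, 0.56, 0],
    [-0.97, 0, 0.56, 0],
    [-0.97, 0, 0.56, 0],
    [-0.97, 0, 0.56, 0],
    [-0.97, 0, 0.56, 0],
    [-0.97, 0, 0.56, 0],
    [-0.97, 0, 0.56, 0]
  ]
}}

```text
time_s: 20.55
tcp_pos: [0.4992, 0.004, 0.7287]
ee_rot: [[0.793, -0.214, 0.57], [-0.174, -0.977, -0.124], [0.584, -0.0, -0.812]]
wrist_force: [0.0, 0.6, -0.2]
gripper_width: 1.002
gripper_force: 0.0
```

>>> {"method": "jog_arm", "body": {
  "increments": [
    [-0.97, 0, 0.56, 0],
    [-0.97, 0, 0.56, 0],
    [-0.97, 0, 0.56, 0],
    [-0.97, 0, 0.56, 0],
    [-0.73, 0, 0.98, 0],
    [-0.73, 0, 0.98, 0],
    [-0.73, 0, 0.98, 0],
    [-0.73, 0, 0.98, 0],
    [-0.73, 0, 0.98, 0],
    [-0.73, 0, 0.98, 0]
  ]
}}

```text
time_s: 21.55
tcp_pos: [0.4612, 0.0128, 0.5004]
ee_rot: [[0.793, -0.213, 0.571], [-0.174, -0.977, -0.124], [0.584, -0.001, -0.812]]
wrist_force: [0.3, -0.3, -0.2]
gripper_width: 0.996
gripper_force: 0.0
```

```bash
python3 - <<'E'
from go import *
cv2.imwrite('pics/w2.png',eyes.capture('wrist'))
print([(np.round(d['centre'],3),round(d['conf'],2)) for d in eyes.spot_in('wrist','squat_shaker')])
plan([[.545,-.005,.06],[.671,-.036,.055]])
E
```

```text
[(array([ 0.653, -0.035,  0.084]), 0.9)]
t 21.65 j [ 23.6  -4.5 -33.6  35.1 -36.5  29.9] grasp [ 0.553  -0.0088  0.3636] a [ 0.564 -0.127 -0.816] y [-0.215 -0.977  0.004] yturn 0.08
[0.545, -0.005, 0.06] total [-9.12 -0.16 12.14] rows 13 each [-0.7  -0.01  0.93]
[0.671, -0.036, 0.055] total [5.15 0.16 3.95] rows 6 each [0.86 0.03 0.66]
```

View pics/w2.png

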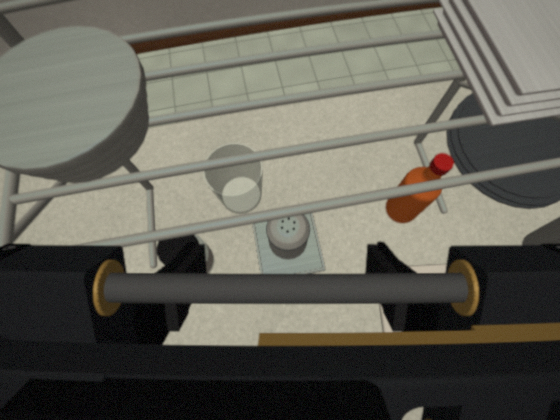

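The wrist view shows the squat shaker at (288,232) on its tray beneath the front rail, with the spice jar to its left and the sauce bottle to its right, both clear. I'll continue down, then refine the fit.

>>> {"method": "jog_arm", "body": {
  "increments": [
    [-0.62, 0, 0.98, 0],
    [-0.62, 0, 0.98, 0],
    [-0.62, 0, 0.98, 0],
    [-0.62, 0, 0.98, 0],
    [-0.62, 0, 0.98, 0],
    [-0.62, 0, 0.98, 0],
    [-0.62, 0, 0.98, 0],
    [-0.62, 0, 0.98, 0],
    [0, 0, 0, 0]
  ]
}}

```text
time_s: 22.55
tcp_pos: [0.4798, 0.0194, 0.349]
ee_rot: [[0.798, -0.229, 0.558], [-0.175, -0.973, -0.149], [0.577, 0.021, -0.817]]
wrist_force: [0.4, -0.8, 0.0]
gripper_width: 0.998
gripper_force: 0.0
```

```bash
python3 - <<'E'
from fit import *
from go import plan
s=sense();W=cal('wrist',s);cv2.imwrite('pics/w3.png',eyes.capture('wrist'))
m=mask('wrist','squat_shaker',[.671,-.036,.05]);Z=np.zeros((420,560),bool)
print(m is not None and m.sum())
T=cal('top');mt=mask('top','squat_shaker',[.671,-.036,.05])
if m is not None:
    for v in ([(W,m,Z)],[(W,m,Z),(T,mt,Z)]): print(fit(lambda x:cyl(x,.032,.069,.085),v,[.671,-.036,.004],[.01,.01,.008]))
    print(fit(lambda x:cyl([x[0],x[1],.0045],.032,.069,.085),[(W,m,Z)],[.671,-.036,.004],[.01,.01,.008]))
for d in eyes.outline_of('wrist','back_tray')[:2]: print(d['conf'],d['mask'].sum(),fit(lambda x:rect(x,.104,.104,.01),[(W,d['mask'],m if m is not None else Z)],[.663,-.035,.0],[.01,.01,.1]))
plan([[.57,-.012,.055],[.671,-.036,.055]])
E
```

```text
3677
(array([ 0.67262424, -0.0375234 , -0.00617828]), np.float64(0.016437617892751333))
(array([ 0.67193665, -0.03723884, -0.00530419]), np.float64(0.11932977627253005))
(array([ 0.66852564, -0.03608704,  0.00826744]), np.float64(0.05838668373879641))
0.58 4075 (array([ 0.65981569, -0.03399997, -0.02749703]), np.float64(0.07660832007274376))
0.44 5210 (array([ 0.663, -0.035,  0.   ]), np.float64(1.0))
t 22.75 j [  1.    5.2 -52.3 101.3  -9.2 -22.6] grasp [ 0.571  -0.0038  0.2167] a [ 0.56  -0.147 -0.815] y [-0.229 -0.973  0.018] yturn 0.4
[0.57, -0.012, 0.055] total [-4.65  0.26  6.62] rows 7 each [-0.66  0.04  0.95]
[0.671, -0.036, 0.055] total [4.23 0.01 3.  ] rows 5 each [0.85 0.   0.6 ]
```

Joint 5 has reached its limit at −9°, because the forearm is now parallel to the tool. I'll fit the arm's kinematics from the readings so far and find a way through.

```bash
cat > kin.py <<'E'
from h import *
from scipy.optimize import least_squares
from scipy.spatial.transform import Rotation as Ro
Q=np.array([[88.041,22.042,.453,0,-68.411,-14.817],[46.221,12.679,-4.339,.012,-73.074,26.784],[-5.78,12.12,12.02,.01,-89.86,79.0],[.99,48.14,80.65,.95,-119.53,72.72],[3.3,25.16,40.42,2.33,-97.88,70.39],[14.65,30.62,80.6,14.94,-110.26,83.89],[17.3,28.4,80.6,17.7,-109.3,71.1]])
P=np.array([[.1803,.5982,.4037],[.4801,.27,.464],[.5217,-.2134,.588],[.7841,-.148,.6424],[.6697,-.1263,.6661],[.6136,-.0303,.8908],[.5828,-.0155,.9196]])
A=np.array([[0,0,-1],[0,0,-1],[0,0,-1],[.052,-.014,-.999],[.13,-.033,-.991],[.517,-.115,-.848],[.57,-.123,-.812]])
Y=np.array([[-.289,-.957,0],[-.292,-.956,0],[-.289,-.957,0],[-.289,-.957,-.002],[-.288,-.958,-.006],[-.038,-.993,.111],[-.214,-.977,-.003]])
LO=np.array([-179.83,-69.29,-61.27,-181.25,-171.15,-177.46]);HI=np.array([179.83,118.12,80.66,117.63,-9.14,177.46])
def fk(q,p):
    a1,h,L1,L2,a2,l,d6,o6,o1,s4,s6=p;E=lambda ax,d:Ro.from_euler(ax,d,degrees=True)
    R=E('z',q[0]+o1);x=np.array([0,0,h])+R.apply([a1,l,0]);R=R*E('y',q[1]);x=x+R.apply([0,0,L1])
    R=R*E('y',-q[2]);x=x+R.apply([L2,0,a2]);R=R*E('x',s4*q[3])*E('y',-q[4]);x=x+R.apply([d6,0,0])
    M=R.as_matrix();M=np.c_[-M[:,2],M[:,1],M[:,0]]@E('z',s6*q[5]+o6).as_matrix() # z fwd
    return x,M
best=None
for s4 in(1,-1):
    for s6 in(1,-1):
        for l in(-.16,0):
          for o1 in (0,-16):
            def res(v):
                o=[]
                for q,p,a,y in zip(Q,P,A,Y):
                    x,M=fk(q,np.r_[v,s4,s6]);o+=[(x-p)*5,M[:,2]-a,np.abs(M[:,1]@y)-1]
                return np.hstack(o)
            f=least_squares(res,[0,.4,.4,.4,0,l,.17,0,o1])
            if best is None or f.cost<best[0]: best=(f.cost,np.r_[f.x,s4,s6])
PAR=best[1]
def ik(x,M,q0):
    f=least_squares(lambda q:np.r_[5*(fk(q,PAR)[0]-x),(fk(q,PAR)[1]-M).ravel(),1e-4*(q-q0)/90],np.clip(q0,LO+.2,HI-.2),bounds=(LO,HI))
    y,N=fk(f.x,PAR);return f.x,np.linalg.norm(y-x),np.degrees(np.arccos(np.clip((np.trace(N.T@M)-1)/2,-1,1)))
E
python3 - <<'E'
from kin import *
print(best[0],np.round(PAR,4))
s=sense();x,M=fk(s['joints'],PAR);print(s['joints'],x-s['tcp_pos'],M@np.diag([1,1,1]),s['ee_rot'])
R=np.array(s['ee_rot'])
if M[:,1]@R[:,1]<0: PAR[7]+=180
for tilt in(28,32,35.5,40,50,60):
  for az in(-14,0,14):
    a=np.array([np.sin(np.radians(tilt))*np.cos(np.radians(az)),np.sin(np.radians(tilt))*np.sin(np.radians(az)),-np.cos(np.radians(tilt))])
    yv=np.cross(a,[0,0,1]);yv/=-np.linalg.norm(yv);yv=yv if yv[1]<0 else -yv
    Mt=np.c_[np.cross(yv,a),yv,a];o=[]
    for g in([.57,-.036+.1*np.sin(-np.radians(az)),.055],[.671,-.037,.055],[.48,.275,.055],[.52,-.214,.09]):
        c=[]
        for q0 in([5,20,-30,0,-20,50],[5,20,-30,-170,-20,50],[5,20,-30,-90,-20,50],[5,20,-30,90,-20,50]):
            q,e,er=ik(np.array(g)-.164*a,Mt,np.array(q0,float))
            if e<.002 and er<.5 : c.append(np.round(q).astype(int).tolist())
        o.append(c[:1]+c[-1:] if len(c)>1 and c[0]!=c[-1] else c)
    print(tilt,az,*o,sep=' | ')
E
```

```text
0.0058319385438025 [-4.90000e-02  9.06000e-02  6.01800e-01  4.58500e-01  1.38000e-02
 -1.58500e-01  9.71000e-02  8.98764e+01 -1.59200e-01 -1.00000e+00
 -1.00000e+00]
[  1.01749183   5.21347468 -52.2643762  101.30932476  -9.22428454
 -22.58095212] [-0.15870418 -0.18931581 -0.11882813] [[-0.79627081  0.23009671  0.55947145]
 [ 0.17659157  0.97296825 -0.14882275]
 [-0.57859158 -0.01970527 -0.81537935]] [[ 0.79626577 -0.22911174  0.5598827 ]
 [-0.17647938 -0.97322513 -0.14726801]
 [ 0.57863275  0.01845672 -0.81537935]]
28 | -14 | [[23, 20, -36, 57, -20, 1], [23, 20, -36, 57, -20, 1], [23, 20, -36, 57, -20, 1]] | [[16, 27, -23, 42, -20, 22], [16, 27, -23, 42, -20, 22], [16, 27, -23, 42, -20, 22]] | [[60, 21, -33, 48, -37, -24], [60, 21, -33, 48, -37, -24], [60, 21, -33, 48, -37, -24]] | [[-3, 16, -36, 24, -12, 57], [-3, 16, -36, 24, -12, 57], [-3, 16, -36, 24, -12, 57]]
28 | 0 | [[16, 20, -36, 47, -10, 29], [16, 20, -36, 47, -10, 29], [16, 20, -36, 47, -10, 29]] | [[13, 27, -23, 26, -14, 53], [13, 27, -23, 26, -14, 53], [13, 27, -23, 26, -14, 53]] | [[58, 20, -36, 54, -30, -15], [58, 20, 
[... 2636 characters left out ...]
 [[68, 23, -46, 93, -45, -62], [68, 23, -46, 93, -45, -62], [68, 23, -46, 93, -45, -62]] | [[-9, 18, -46, -162, -24, -100]]
50 | 14 | [[8, 23, -47, -170, -29, -95]] | [[9, 28, -34, -170, -23, -96]] | [[64, 21, -50, 114, -40, -67], [64, 21, -50, 114, -40, -67], [64, 21, -50, 114, -40, -67]] | [[-16, 20, -42, -126, -29, -120]]
60 | -14 | [] | [] | [[74, 29, -44, 82, -61, -70], [74, 29, -44, 82, -61, -70], [74, 29, -44, 82, -61, -70]] | []
60 | 0 | [] | [] | [[73, 27, -50, 100, -57, -75], [73, 27, -50, 100, -57, -75], [73, 27, -50, 100, -57, -75]] | [[-10, 21, -50, -167, -42, -95]]
60 | 14 | [[7, 26, -51, -172, -47, -92]] | [[9, 31, -39, -173, -39, -93]] | [] | [[-18, 23, -45, -137, -43, -107]]
```

```bash
python3 - <<'E'
t=open('kin.py').read()
t=t.replace("a1,h,L1,L2,a2,l,d6,o6,o1,s4,s6=p","a1,h,L1,L2,a2,l,d6,o6,o1,lb,zb,s4,s6=p").replace("R=R*E('x',s4*q[3])*E('y',-q[4])","R=R*E('x',s4*q[3]);x=x+R.apply([0,lb,zb]);R=R*E('y',-q[4])")
t=t.replace("[0,.4,.4,.4,0,l,.17,0,o1]","[0,.1,.6,.46,0,l,.1,90,o1,-.16-l,0]").replace("for o1 in (0,-16)","for o1 in (0,)")
t=t.replace("[17.3,28.4,80.6,17.7,-109.3,71.1]]","[17.3,28.4,80.6,17.7,-109.3,71.1],[1.0175,5.2135,-52.2644,101.3093,-9.2243,-22.5810]]")
t=t.replace("[.5828,-.0155,.9196]]","[.5828,-.0155,.9196],[.4792,.0204,.3504]]").replace("[.57,-.123,-.812]]","[.57,-.123,-.812],[.5599,-.1473,-.8154]]").replace("[-.214,-.977,-.003]]","[-.214,-.977,-.003],[-.2291,-.9732,.0185]]")
open('kin.py','w').write(t)
E
cat > scan.py <<'E'
from kin import *
PAR[7]+=180 if fk(Q[0],PAR)[1][:,1]@Y[0]<0 else 0
def tool(tilt,az,yaw=0):
    t,z=np.radians([tilt,az]);a=np.array([np.sin(t)*np.cos(z),np.sin(t)*np.sin(z),-np.cos(t)])
    y=np.array([np.sin(z),-np.cos(z),0]);return np.c_[np.cross(y,a),y,a]@Ro.from_euler('z',yaw,degrees=True).as_matrix()
def sols(g,M):
    c=[]
    for q4 in(0,90,-90,-170):
        q,e,er=ik(np.array(g)-.164*M[:,2],M,np.array([5,20,-30,q4,-25,30],float))
        if e<.002 and er<.5:
            q=np.round(q).astype(int).tolist()
            if q not in c: c.append(q)
    return c
E
python3 - <<'E'
from scan import *
print(best[0],np.round(PAR,4))
s=sense();x,M=fk(s['joints'],PAR);print(x-s['tcp_pos'])
for tilt in(28,32,36,40,50,60):
  for az in(-30,-15,0,15,30):
    M=tool(tilt,az);z=np.radians(az)
    print(tilt,az,*[sols(g,M) for g in([.671-.1*np.cos(z),-.037-.1*np.sin(z),.055],[.671,-.037,.055],[.48,.275,.055],[.52,-.214,.09])],sep=' | ')
E
```

```text
1.2716782609315714e-05 [-4.000000e-04  1.604000e-01  5.650000e-01  4.221000e-01  1.000000e-04
  2.000000e-04  1.242000e-01  2.700332e+02  7.600000e-03 -1.600000e-01
 -3.000000e-04 -1.000000e+00 -1.000000e+00]
[ 9.16076136e-05  3.88034869e-05 -1.39167165e-04]
28 | -30 | [] | [[-4, 29, -42, 114, -13, -49]] | [[49, 25, -49, 71, -29, -56]] | []
28 | -15 | [] | [] | [[38, 22, -54, 100, -22, -61]] | []
28 | 0 | [] | [] | [] | [[-9, 18, -31, -18, -14, 115]]
28 | 15 | [[7, 23, -29, -22, -11, 119]] | [[9, 29, -20, -13, -13, 108]] | [] | [[-16, 20, -23, -32, -27, 147]]
28 | 30 | [[-3, 25, -19, -36, -26, 153]] | [[4, 30, -12, -29, -26, 140]] | [] | [[-20, 22, -18, -36, -37, 166]]
32 | -30 | [] | [] | [[49, 25, -51, 79, -32, -64]] | []
32 | -15 | [] | [] | [[37, 23, -55, 109, -26, -68]] | []
32 | 0 | [] | [] | [] | [[-11, 18, -30, -28, -12, 127]]
32 | 15 | [[4, 23, -27, -35, -10, 134]] | [[8, 29, -20, -21, -10, 117]] | [] | [[-19, 19, -22, -41, -27, 157]]
32 | 30 | [[-6, 25, -19, -45, -26, 163]] | [[1, 30, -11, -37, -25, 149]] | [] | [[-23, 22, -17, -43, -38, 174]]
36 | -30 | [] | [] | [[49, 26,
[... 1451 characters left out ...]
-33, -161]] | [[6, 26, -44, -145, -33, -105]] | [[-37, 26, -16, -69, -49, -154]]
60 | -30 | [] | [] | [[55, 35, -56, 96, -60, -91]] | [[-45, 28, -54, -163, -53, -93]]
60 | -15 | [[-19, 36, -57, -176, -63, -90]] | [[-18, 36, -43, -176, -50, -91]] | [] | [[-49, 26, -43, -135, -43, -107]]
60 | 0 | [[-31, 34, -47, -146, -52, -96]] | [[-24, 35, -33, -148, -41, -103]] | [] | [[-47, 25, -32, -110, -43, -126]]
60 | 15 | [[-32, 32, -33, -116, -45, -117]] | [[-23, 34, -22, -118, -37, -125]] | [[11, 36, -60, -176, -66, -90]] | [[-46, 27, -24, -92, -49, -136]]
60 | 30 | [[-31, 33, -21, -93, -50, -132]] | [[-22, 35, -14, -96, -43, -139]] | [[2, 35, -52, -151, -57, -92]] | [[-44, 30, -17, -79, -58, -140]]
```

The model now fits to below 1 mm. I'll look for one tilt and azimuth that reaches all the places with joint margin and clears the rail. I'll also model how the tilt responds to pushing at the limit.

```bash
cat >> scan.py <<'E'
def pts(q):
    E=lambda ax,d:Ro.from_euler(ax,d,degrees=True);a1,h,L1,L2,a2,l,d6,o6,o1,lb,zb,s4,s6=PAR
    R=E('z',q[0]+o1);x=np.array([0,0,h]);R=R*E('y',q[1]);e=x+R.apply([0,0,L1]);R=R*E('y',-q[2]);c=e+R.apply([L2,0,0]);R=R*E('x',s4*q[3]);w=c+R.apply([0,lb,0])
    return e,c,w
def best_sol(g,M,q4s=(-60,-120,-20,-160)):
    b=None
    for q4 in q4s:
        for q6 in(-130,130):
            q,e,er=ik(np.array(g)-.164*M[:,2],M,np.array([0,25,-20,q4,-25,q6],float))
            if e<.001 and er<.3:
                m=min((q-LO).min(),(HI-q).min())
                if b is None or m>b[0]: b=(m,q)
    return b
E
cat > s2.py <<'E'
from scan import *
for tilt in(40,45,50,55):
  for az in(10,20,30):
    M=tool(tilt,az);z=np.radians(az);o=[]
    for g in([.671-.1*np.cos(z),-.037-.1*np.sin(z),.055],[.671,-.037,.055],[.671,-.037,.09],[.478,.275,.055],[.478,.275,.12],[.522,-.214,.08]):
        b=best_sol(g,M)
        o.append('-' if b is None else '%.0f:%s C%s'%(b[0],np.round(b[1]).astype(int).tolist()[3:],np.round(pts(b[1])[1],2).tolist()))
    print(tilt,az,*o,sep=' | ')
E
timeout 500 python3 s2.py
```

```text
40 | 10 | 0:[-66, -9, 166] C[0.5, -0.03, 0.38] | - | - | - | - | 1:[-61, -25, 177] C[0.46, -0.22, 0.4]
40 | 20 | 0:[-65, -20, 177] C[0.52, -0.09, 0.38] | 7:[-54, -16, 159] C[0.59, -0.01, 0.37] | 8:[-46, -17, 150] C[0.57, 0.01, 0.4] | 7:[-159, -16, -104] C[0.38, 0.08, 0.3] | - | 2:[-59, -34, -176] C[0.47, -0.25, 0.4]
40 | 30 | 2:[-62, -30, -175] C[0.54, -0.13, 0.38] | 6:[-56, -26, 171] C[0.6, -0.05, 0.38] | 13:[-51, -27, 164] C[0.59, -0.03, 0.41] | - | - | 8:[-56, -42, -169] C[0.48, -0.27, 0.4]
45 | 10 | 8:[-92, -17, -160] C[0.49, -0.13, 0.37] | 0:[-73, -10, 172] C[0.58, -0.03, 0.37] | - | - | - | 10:[-73, -29, -167] C[0.44, -0.27, 0.39]
45 | 20 | 14:[-80, -25, -163] C[0.5, -0.15, 0.37] | - | 8:[-63, -19, 169] C[0.57, -0.04, 0.4] | 13:[-164, -28, -96] C[0.35, 0.06, 0.27] | - | 13:[-68, -37, -164] C[0.45, -0.29, 0.39]
45 | 30 | 15:[-72, -34, -163] C[0.53, -0.18, 0.37] | 3:[-68, -29, -175] C[0.6, -0.1, 0.37] | 0:[-62, -29, 177] C[0.59, -0.08, 0.41] | 10:[-135, -19, -120] C[0.42, 0.08, 0.32] | - | 17:[-63, -45, -161] C[0.46, -0.31, 0.39]
50 | 10 | 17:[-110, -26, -135] C[0.45, -0.19, 0.33
[... 677 characters left out ...]
, -36, -120] C[0.41, -0.22, 0.29] | 18:[-118, -28, -131] C[0.52, -0.19, 0.31] | 14:[-109, -23, -144] C[0.53, -0.16, 0.36] | - | - | 31:[-92, -40, -141] C[0.38, -0.34, 0.35]
55 | 20 | 29:[-101, -38, -133] C[0.45, -0.24, 0.31] | 22:[-101, -31, -143] C[0.55, -0.18, 0.33] | 20:[-94, -29, -153] C[0.55, -0.16, 0.37] | 6:[-168, -52, -91] C[0.31, 0.04, 0.22] | 10:[-164, -35, -97] C[0.32, 0.05, 0.3] | 33:[-82, -47, -144] C[0.4, -0.36, 0.35]
55 | 30 | 35:[-88, -44, -141] C[0.49, -0.26, 0.32] | 28:[-89, -38, -149] C[0.58, -0.19, 0.33] | 21:[-84, -37, -156] C[0.57, -0.17, 0.38] | 12:[-149, -45, -97] C[0.36, 0.02, 0.24] | 19:[-138, -28, -115] C[0.38, 0.05, 0.34] | 32:[-75, -53, -145] C[0.43, -0.37, 0.35]
```

```bash
cat > sim.py <<'E'
from scan import *
def ikw(x,M,q0,w):
    def f(q):
        y,N=fk(q,PAR);return np.r_[(y-x),w*Ro.from_matrix(N@M.T).as_rotvec()]
    return least_squares(f,np.clip(q0,LO+1e-3,HI-1e-3),bounds=(LO,HI),x_scale=30).x
VM=np.array([159.86,159.86,180,180,180,180])*.7*.1
def run(q,rows,w):
    q=np.array(q,float);x,M=fk(q,PAR)
    for a in rows:
        x=x+M@np.array(a[:3])*.02;M=M@Ro.from_rotvec([0,0,a[3]*.08]).as_matrix()
        qn=ikw(x,M,q,w);d=qn-q;q=q+d/max(1,(abs(d)/VM).max());x,M=fk(q,PAR)
    return q,x,M
E
python3 - <<'E'
from sim import *
q0=[9.23,36,80.6,9.28,-113.26,85.56]
x,M=fk(q0,PAR);print(x,M[:,2])
for w in(.05,.1,.2,.4,.8):
    q,x,M=run(q0,[[1,0,-1,0]]*10,w);print(w,np.round(q,1),np.round(x,3),np.round(M[:,2],3))
print('meas (.6136,-.0303,.8908) (.517,-.115,-.848)')
E
```

```text
[ 0.67814919 -0.06824474  0.81747049] [ 0.37463172 -0.08916945 -0.92287588]
0.05 [ 17.6  27.6  75.   41.3 -53.5  77. ] [ 0.603 -0.004  1.047] [ 0.968 -0.249  0.03 ]
0.1 [ 17.7  28.1  77.4  34.7 -65.6  81.3] [ 0.608 -0.011  1.016] [ 0.955 -0.238 -0.176]
0.2 [ 16.4  29.9  80.7  24.1 -90.5  84.8] [ 0.617 -0.024  0.945] [ 0.788 -0.194 -0.585]
0.4 [  14.4   31.3   80.7   15.7 -109.    84.3] [ 0.622 -0.032  0.887] [ 0.527 -0.129 -0.84 ]
0.8 [  13.6   31.9   80.7   12.5 -115.4   83.6] [ 0.624 -0.035  0.868] [ 0.416 -0.1   -0.904]
meas (.6136,-.0303,.8908) (.517,-.115,-.848)
```

The simulator with w = 0.4 reproduces the measured tilt. Next is a finer scan that includes rail clearance.

```bash
cat >> scan.py <<'E'
def clear(q):
    e,c,w=pts(q);x,M=fk(q,PAR);g=x+.11*M[:,2]
    d=9
    for a,b in((e,c),(c,w),(w,x),(x,g)):
        p=a+np.linspace(0,1,25)[:,None]*(b-a);k=np.clip(p,[.605,-.33,.3],[.82,.21,.308]);d=min(d,np.linalg.norm(p-k,axis=1).min())
    return d
E
cat > s3.py <<'E'
from scan import *
from multiprocessing import Pool
def job(ta):
    tilt,az=ta;M=tool(tilt,az);z=np.radians(az);o=[];h=np.array([np.cos(z),np.sin(z),0])
    S=np.array([.671,-.037,.065]);P=[S-.12*h,S,S+[-.005,0,.02],[.663,-.035,.095],[.482,.28,.065],[.482,.28,.1],[.522,-.214,.08]]
    for g in P:
        b=best_sol(g,M,(-80,-140));o.append('-' if b is None else '%.0f/%.0f/%d'%(b[0],clear(b[1])*1000,b[1][3]))
    return (tilt,az,*o)
with Pool() as p:
    for x in p.imap(job,[(t,a) for t in(50,55,60,65) for a in(10,15,20,25,30)]): print(*x,sep=' | ')
E
timeout 560 python3 s3.py
```

```text
50 | 10 | 17/179/-107 | 8/73/-96 | 6/93/-89 | 4/103/-85 | - | - | 24/208/-83
50 | 15 | 20/164/-97 | 11/69/-90 | 9/89/-84 | 5/100/-82 | 4/264/-176 | 5/240/-176 | 24/200/-79
50 | 20 | 23/150/-90 | 15/64/-85 | 9/85/-81 | 6/95/-79 | 10/262/-166 | 13/238/-163 | 24/192/-75
50 | 25 | 27/137/-84 | 14/59/-81 | 10/79/-78 | 7/90/-76 | 14/243/-155 | 15/230/-149 | 24/182/-72
50 | 30 | 26/123/-79 | 14/53/-77 | 11/73/-75 | 9/83/-73 | 19/211/-143 | 10/203/-132 | 25/172/-69
55 | 10 | 26/214/-117 | 17/85/-115 | 15/95/-110 | 14/103/-108 | - | - | 31/227/-91
55 | 15 | 28/190/-107 | 19/71/-106 | 17/87/-101 | 16/98/-99 | 4/269/-177 | 5/244/-176 | 34/220/-86
55 | 20 | 30/170/-99 | 21/62/-98 | 20/82/-95 | 20/92/-93 | 7/268/-167 | 9/242/-166 | 33/209/-82
55 | 25 | 33/151/-92 | 25/54/-92 | 24/75/-89 | 22/86/-88 | 10/266/-158 | 13/240/-155 | 32/198/-78
55 | 30 | 36/133/-85 | 26/47/-87 | 23/68/-84 | 21/79/-83 | 14/241/-148 | 17/227/-143 | 32/187/-74
60 | 10 | 23/229/-123 | 27/118/-125 | 25/117/-122 | 23/119/-121 | - | - | 34/232/-98
60 | 15 | 27/220/-113 | 27/96/-116 | 25/99/-113 | 25/103/-112 | 2/274/-177 | 3/248/-176 | 37/232/-92
60 | 20 | 31/194/-105 | 29/77/-108 | 27/84/-105 | 27/91/-104 | 4/272/-168 | 5/246/-167 | 39/231/-87
60 | 25 | 35/171/-97 | 31/61/-101 | 30/72/-98 | 30/81/-97 | 7/270/-159 | 9/245/-157 | 40/220/-83
60 | 30 | 39/148/-91 | 34/46/-95 | 33/62/-93 | 32/72/-92 | 10/263/-151 | 13/243/-147 | 38/208/-79
65 | 10 | 20/235/-126 | 33/154/-131 | 33/147/-129 | 33/146/-128 | - | - | 33/237/-102
65 | 15 | 25/233/-117 | 36/128/-123 | 34/124/-120 | 33/124/-120 | - | 0/252/-177 | 35/236/-97
65 | 20 | 29/221/-109 | 36/105/-115 | 35/103/-112 | 34/105/-112 | 2/276/-168 | 3/251/-167 | 38/236/-92
65 | 25 | 34/193/-102 | 38/83/-107 | 37/84/-105 | 36/88/-105 | 4/275/-160 | 6/249/-158 | 41/235/-87
65 | 30 | 38/167/-95 | 40/64/-101 | 39/67/-99 | 39/72/-99 | 8/267/-152 | 9/247/-150 | 44/230/-83
```

One tilt around 60° at azimuth 20° serves all the places with 75 mm or more of rail clearance. I'll search in simulation for the outward push that gets there.

```bash
nproc; cat > s4.py <<'E'
from sim import *
from multiprocessing import Pool
import itertools
q0=np.array(sense()['joints']);at=tool(60,20)[:,2]
def rowto(M,d):
    d=M.T@d/.02;return d/max(1,abs(d).max())
def job(a):
    T,u,k=a;q=q0.copy();n=0;best=(9,)
    up=np.array([.46,.02,.6])
    for tgt in(up,np.array(T)):
        for i in range(40):
            x,M=fk(q,PAR)
            if np.linalg.norm(tgt-x)<.015: break
            q,_,_=run(q,[np.r_[rowto(M,tgt-x),0]],.4);n+=1
        else: return (9,a)
    for i in range(40):
        x,M=fk(q,PAR);d=M.T@np.array(u);d/=abs(d).max();q,x,M=run(q,[np.r_[d,0]],.4);n+=1
        e=np.degrees(np.arccos(M[:,2]@at))+n*.05
        if e<best[0] : best=(round(e,1),a,n,i,np.round(q).astype(int).tolist(),np.round(x,2).tolist(),np.round(M[:,2],2).tolist())
    return best
G=[(T,u,0) for T in itertools.product((.35,.5),(.1,.35),(.7,)) for u in((0,1,0),(0,1,1),(1,1,0),(1,1,1),(0,1,2),(.3,1,0))]+[((.4,.2,.5),u,0) for u in((-1,1,0),(-1,1,1),(0,1,-1),(-1,1,-1),(-1,0,-1))]
import sys
with Pool() as p:
    R=sorted(p.imap_unordered(job,G),key=lambda r:r[0])
for r_ in R[:8]: print(*r_)
E
timeout 570 python3 s4.py
```

```text
4
9
9
9
9
9
9
9
9
```

```bash
sed -i 's/best=(9,)/best=(999,)/; s/return (9,a)/return (998,a,n,np.round(fk(q,PAR)[0],2))/' s4.py; time timeout 570 python3 s4.py
```

```text
13.2 ((0.35, 0.35, 0.7), (0, 1, 1), 0) 66 39 [88, 40, 72, 61, -95, 19] [0.21, 0.66, 0.88] [0.88, 0.14, -0.46]
14.7 ((0.5, 0.35, 0.7), (0, 1, 1), 0) 67 39 [82, 41, 72, 60, -90, 22] [0.28, 0.66, 0.87] [0.9, 0.13, -0.42]
15.6 ((0.5, 0.35, 0.7), (1, 1, 0), 0) 67 39 [50, 71, 73, 49, -53, 17] [0.8, 0.67, 0.41] [0.86, 0.09, -0.51]
16.8 ((0.35, 0.35, 0.7), (1, 1, 0), 0) 66 39 [54, 69, 74, 45, -61, 18] [0.74, 0.7, 0.45] [0.82, 0.07, -0.57]
17.4 ((0.35, 0.35, 0.7), (1, 1, 1), 0) 62 35 [57, 47, 74, 48, -72, 31] [0.61, 0.57, 0.79] [0.9, 0.07, -0.43]
18.3 ((0.35, 0.35, 0.7), (0, 1, 2), 0) 64 37 [86, 28, 71, 66, -102, 32] [0.21, 0.47, 1.0] [0.9, 0.06, -0.43]
18.5 ((0.35, 0.1, 0.7), (0, 1, 1), 0) 59 39 [86, 35, 72, 62, -103, 26] [0.23, 0.57, 0.93] [0.87, 0.03, -0.5]
18.6 ((0.5, 0.35, 0.7), (1, 1, 1), 0) 59 31 [52, 49, 74, 46, -71, 33] [0.66, 0.54, 0.76] [0.89, 0.04, -0.45]
real	0m17.475s
user	0m54.873s
sys	0m0.216s
```

```bash
cat > s5.py <<'E'
from sim import *
from multiprocessing import Pool
import time
q0=np.array(sense()['joints']);at=tool(60,20)[:,2]
def safe(x,M):
    f=x+.182*M[:,2];return f[2]>(.2 if f[0]<.53 and -.36<f[1]<.6 else .45) and x[2]>.3 and np.hypot(*x[:2])>.25
def rowto(M,d):
    d=M.T@d/.02;return d/max(1,abs(d).max())
def job(seed):
    g=np.random.default_rng(seed);q=q0.copy();n=0;best=(999,)
    T=g.uniform([.2,-.5,.4],[.6,.1,.9]).round(2);U=[g.normal(size=3) for _ in range(2)];N1=int(g.integers(5,30))
    for tgt in(np.array([.46,.02,.6]),T):
        for i in range(40):
            x,M=fk(q,PAR)
            if np.linalg.norm(tgt-x)<.015: break
            q,x,M=run(q,[np.r_[rowto(M,tgt-x),0]],.4);n+=1
            if not safe(x,M) and n>8: return (998,)
        else: return (997,)
    for i in range(55):
        u=U[0] if i<N1 else U[1]
        x,M=fk(q,PAR);d=M.T@u;d/=abs(d).max();q,x,M=run(q,[np.r_[d,0]],.4);n+=1
        if not safe(x,M): break
        e=np.degrees(np.arccos(M[:,2]@at))+n*.03+max(0,q[3]+30)*.3
        if e<best[0]: best=(round(e,1),seed,T.tolist(),[u.round(2).tolist() for u in U],N1,n,i,np.round(q).astype(int).tolist(),np.round(x,2).tolist(),np.round(M[:,2],2).tolist())
    return best
if __name__=='__main__':
    t=time.time();R=[]
    with Pool() as p:
        for r_ in p.imap_unordered(job,range(100000)):
            R.append(r_)
            if time.time()-t>400: break
        p.terminate()
    R.sort(key=lambda r:r[0]);print(len(R))
    for r_ in R[:6]: print(*r_)
E
timeout 570 python3 s5.py
```

```text
8108
998
998
998
998
998
998
```

```bash
sed -i 's/and n>8: return/and n>18: return/; s/>400/>150/' s5.py; timeout 570 python3 s5.py
```

```text
592
30.0 504 [0.21, -0.49, 0.7] [[-1.07, 0.42, 0.25], [-0.81, 0.69, 0.09]] 16 94 54 [-180, 42, 81, -62, -171, 177] [-0.71, 0.06, 0.65] [0.73, -0.13, -0.67]
35.7 368 [0.33, -0.14, 0.7] [[-0.58, -0.34, -0.31], [-1.6, 1.05, 0.69]] 27 35 14 [-68, -17, -15, -30, -71, 150] [0.04, -0.31, 0.53] [0.57, -0.16, -0.81]
35.8 11 [0.25, -0.2, 0.7] [[-0.51, -0.3, -0.53], [0.57, -0.06, 0.75]] 29 37 12 [-65, -16, -20, -30, -64, 151] [0.05, -0.31, 0.49] [0.57, -0.16, -0.81]
35.8 291 [0.28, -0.21, 0.77] [[-1.23, -0.38, 0.88], [1.53, 0.78, -0.67]] 26 38 13 [-68, -6, 55, -34, -122, 120] [0.03, -0.28, 0.95] [0.57, -0.16, -0.81]
35.8 326 [0.22, -0.18, 0.84] [[-0.68, -0.66, -0.42], [1.08, 0.69, 1.63]] 15 38 11 [-76, -9, 14, -31, -92, 146] [0.02, -0.37, 0.7] [0.57, -0.16, -0.81]
35.9 3 [0.23, -0.36, 0.8] [[-0.57, -0.45, -0.22], [-2.02, -0.23, -0.87]] 5 41 8 [-73, -2, 22, -30, -92, 143] [0.06, -0.44, 0.72] [0.57, -0.16, -0.81]
```

```bash
cat > s6.py <<'E'
from s5 import *
def job6(seed):
    g=np.random.default_rng(seed);q=q0.copy();n=0;best=(999,)
    T=g.uniform([.2,.2,.5],[.5,.5,.8]).round(2);U=[g.normal(size=3)*[.5,.6,.8]+[.0,1,.5] for _ in range(2)];N1=int(g.integers(5,30))
    for i in range(45):
        x,M=fk(q,PAR)
        if np.linalg.norm(T-x)<.03: break
        q,x,M=run(q,[np.r_[rowto(M,T-x),0]],.4);n+=1
    else: return (997,)
    for i in range(50):
        u=U[0] if i<N1 else U[1]
        x,M=fk(q,PAR);d=M.T@u;d/=abs(d).max();q,x,M=run(q,[np.r_[d,0]],.4);n+=1
        f=x+.182*M[:,2]
        if f[2]<.45 or abs(x[1])>.72 : break
        e=np.degrees(np.arccos(M[:,2]@at))+n*.1
        if e<best[0]: best=(round(e,1),seed,T.tolist(),[u.round(2).tolist() for u in U],N1,n,i,np.round(q).astype(int).tolist(),np.round(x,2).tolist(),np.round(M[:,2],2).tolist())
    return best
if __name__=='__main__':
    t=time.time();R=[]
    with Pool() as p:
        for r_ in p.imap_unordered(job6,range(100000)):
            R.append(r_)
            if time.time()-t>120: break
        p.terminate()
    R.sort(key=lambda r:r[0]);print(len(R))
    for r_ in R[:6]: print(*r_)
E
timeout 570 python3 s6.py
```

```text
396
9.5 389 [0.2, 0.36, 0.63] [[-0.32, 1.69, 1.33], [0.08, 1.1, 1.21]] 26 70 48 [96, 42, 72, 60, -95, 11] [0.11, 0.71, 0.85] [0.84, 0.26, -0.48]
10.5 326 [0.21, 0.36, 0.76] [[-0.34, 0.6, 0.16], [0.54, 1.42, 1.8]] 15 72 45 [90, 40, 72, 57, -93, 16] [0.19, 0.67, 0.88] [0.84, 0.25, -0.48]
12.8 29 [0.22, 0.35, 0.66] [[-0.08, 1.04, 0.32], [0.15, 0.97, 0.95]] 5 69 46 [87, 42, 72, 58, -91, 16] [0.22, 0.7, 0.85] [0.86, 0.21, -0.47]
13.2 159 [0.44, 0.37, 0.61] [[-0.14, 1.6, 0.6], [-0.26, 1.12, 1.29]] 5 63 46 [94, 40, 72, 62, -96, 16] [0.14, 0.68, 0.88] [0.87, 0.2, -0.45]
13.6 244 [0.23, 0.33, 0.6] [[0.24, 1.66, 0.79], [0.62, 0.79, 1.48]] 25 69 49 [75, 40, 73, 51, -86, 24] [0.37, 0.63, 0.86] [0.85, 0.19, -0.49]
13.7 89 [0.37, 0.43, 0.72] [[0.15, 1.56, 0.77], [0.26, 1.07, 0.96]] 13 63 41 [79, 46, 73, 55, -85, 18] [0.33, 0.72, 0.8] [0.86, 0.18, -0.48]
```

Pushing out on the left towards +y and up gives tilt 61° at azimuth 17°. After that I'll cross high to the right, where joint 4 turns negative. First I'll print the rows for the first leg.

```bash
cat > nx.py <<'E'
from sim import *
from s5 import rowto
import sys
def state():
    s=sense();R=np.array(s['ee_rot']);a=R[:,2]
    print('t',s['time_s'],'q',np.round(s['joints']).astype(int),'tcp',np.round(s['tcp_pos'],3),'tilt %.1f az %.1f level %.2f'%(np.degrees(np.arccos(-a[2])),np.degrees(np.arctan2(a[1],a[0])),np.arctan2(R[2,1],R[2,0])/.08))
    return np.array(s['joints'])
def leg(q,T,n=60,turn=0):
    x,M=fk(q,PAR);d=M.T@(np.array(T)-x)/.02;k=max(1,int(np.ceil(abs(d).max()-.02)));row=np.r_[d/k,turn/k].round(2)
    q2,x,M2=run(q,[row]*k,.4);a=M2[:,2];print(k,'x',row.tolist(),'-> q',np.round(q2).astype(int),'tcp',np.round(x,3),'tilt %.1f az %.1f'%(np.degrees(np.arccos(-a[2])),np.degrees(np.arctan2(a[1],a[0]))));return q2
def push(q,u,n=10):
    x,M=fk(q,PAR);d=M.T@np.array(u);row=np.r_[d/abs(d).max(),0].round(2)
    q2,x,M2=run(q,[row]*n,.4);a=M2[:,2];print(n,'x',row.tolist(),'-> q',np.round(q2).astype(int),'tcp',np.round(x,3),'tilt %.1f az %.1f'%(np.degrees(np.arccos(-a[2])),np.degrees(np.arctan2(a[1],a[0]))));return q2
E
python3 - <<'E'
from nx import *
q=state();q=leg(q,[.2,.36,.63])
for u in([-.32,1.69,1.33],)*2: q=push(q,u)
for u in([.08,1.1,1.21],)*3: q=push(q,u)
E
```

```text
t 22.75 q [  1   5 -52 101  -9 -23] tcp [0.479 0.02  0.35 ] tilt 35.4 az -14.7 level 0.40
22 x [-0.27, -0.59, -0.99, 0.0] -> q [ 90  -6 -17  34 -89 -16] tcp [0.203 0.355 0.629] tilt 35.6 az -14.7
10 x [0.14, -1.0, -0.98, 0.0] -> q [  93   22   39   37 -115   -3] tcp [0.161 0.574 0.801] tilt 35.6 az -14.7
10 x [0.14, -1.0, -0.98, 0.0] -> q [  97   41   75   49 -123   10] tcp [0.101 0.656 0.826] tilt 40.5 az -5.9
10 x [0.57, -1.0, -0.81, 0.0] -> q [  98   41   74   54 -114   11] tcp [0.091 0.664 0.846] tilt 48.1 az 4.4
10 x [0.58, -1.0, -0.53, 0.0] -> q [  99   40   72   59 -105   12] tcp [0.086 0.676 0.863] tilt 55.9 az 12.3
10 x [0.59, -1.0, -0.31, 0.0] -> q [ 98  40  72  63 -95  12] tcp [0.083 0.689 0.88 ] tilt 64.0 az 18.8
```

>>> {"method": "jog_arm", "body": {
  "increments": [
    [-0.27, -0.3, -1, 0],
    [-0.27, -0.3, -1, 0],
    [-0.27, -0.6, -1, 0],
    [-0.27, -0.6, -1, 0],
    [-0.27, -0.6, -1, 0],
    [-0.27, -0.6, -1, 0],
    [-0.27, -0.7, -1, 0],
    [-0.27, -0.7, -1, 0],
    [-0.27, -0.7, -1, 0],
    [-0.27, -0.7, -1, 0]
  ]
}}

```text
time_s: 23.75
tcp_pos: [0.3528, 0.1711, 0.4781]
ee_rot: [[0.797, -0.228, 0.56], [-0.177, -0.973, -0.145], [0.578, 0.016, -0.816]]
wrist_force: [-0.4, 0.2, 0.1]
gripper_width: 0.998
gripper_force: 0.0
```

>>> {"method": "jog_arm", "body": {
  "increments": [
    [-0.27, -0.6, -1, 0],
    [-0.27, -0.6, -1, 0],
    [-0.27, -0.6, -1, 0],
    [-0.27, -0.6, -1, 0],
    [-0.27, -0.6, -1, 0],
    [-0.27, -0.6, -1, 0],
    [-0.27, -0.6, -1, 0],
    [-0.27, -0.6, -1, 0],
    [-0.27, -0.6, -1, 0],
    [-0.27, -0.6, -1, 0]
  ]
}}

```text
time_s: 24.75
tcp_pos: [0.2255, 0.3265, 0.6075]
ee_rot: [[0.798, -0.227, 0.558], [-0.176, -0.974, -0.145], [0.576, 0.018, -0.817]]
wrist_force: [0.2, 0.9, 0.2]
gripper_width: 1.0
gripper_force: 0.0
```

```bash
python3 - <<'E'
from nx import *
q=state()
for u in([-.32,1.69,1.33],)*2: q=push(q,u)
for u in([.08,1.1,1.21],)*3: q=push(q,u)
E
```

```text
t 24.75 q [ 86  -8 -21  35 -85 -15] tcp [0.225 0.326 0.607] tilt 35.2 az -14.6 level 0.39
10 x [0.14, -1.0, -0.98, 0.0] -> q [  91   17   30   36 -109   -4] tcp [0.184 0.545 0.78 ] tilt 35.2 az -14.6
10 x [0.14, -1.0, -0.98, 0.0] -> q [  95   41   75   48 -123   11] tcp [0.126 0.648 0.828] tilt 39.4 az -7.1
10 x [0.56, -1.0, -0.84, 0.0] -> q [  97   40   74   53 -114   12] tcp [0.11  0.659 0.846] tilt 47.0 az 3.5
10 x [0.58, -1.0, -0.56, 0.0] -> q [  97   40   73   58 -105   13] tcp [0.101 0.671 0.863] tilt 54.9 az 11.5
10 x [0.59, -1.0, -0.33, 0.0] -> q [ 98  40  72  62 -96  13] tcp [0.096 0.685 0.88 ] tilt 63.0 az 18.0
```

Tracking matches the simulation, so I'll carry on.

>>> {"method": "jog_arm", "body": {
  "increments": [
    [0.14, -1, -1, 0],
    [0.14, -1, -1, 0],
    [0.14, -1, -1, 0],
    [0.14, -1, -1, 0],
    [0.14, -1, -1, 0],
    [0.14, -1, -1, 0],
    [0.14, -1, -1, 0],
    [0.14, -1, -1, 0],
    [0.14, -1, -1, 0],
    [0.14, -1, -1, 0]
  ]
}}

```text
time_s: 25.75
tcp_pos: [0.1821, 0.5456, 0.7834]
ee_rot: [[0.799, -0.226, 0.558], [-0.175, -0.974, -0.145], [0.576, 0.018, -0.817]]
wrist_force: [-0.6, -0.3, 0.4]
gripper_width: 1.0
gripper_force: 0.0
```

>>> {"method": "jog_arm", "body": {
  "increments": [
    [0.14, -1, -1, 0],
    [0.14, -1, -1, 0],
    [0.14, -1, -1, 0],
    [0.14, -1, -1, 0],
    [0.14, -1, -1, 0],
    [0.14, -1, -1, 0],
    [0.14, -1, -1, 0],
    [0.14, -1, -1, 0],
    [0.14, -1, -1, 0],
    [0.14, -1, -1, 0]
  ]
}}

```text
time_s: 26.75
tcp_pos: [0.1242, 0.6329, 0.8135]
ee_rot: [[0.828, -0.241, 0.507], [-0.213, -0.97, -0.113], [0.519, -0.015, -0.855]]
wrist_force: [-0.2, -0.1, 0.6]
gripper_width: 1.0
gripper_force: 0.0
```

>>> {"method": "jog_arm", "body": {
  "increments": [
    [0.56, -1, -0.84, 0],
    [0.56, -1, -0.84, 0],
    [0.56, -1, -0.84, 0],
    [0.56, -1, -0.84, 0],
    [0.56, -1, -0.84, 0],
    [0.56, -1, -0.84, 0],
    [0.56, -1, -0.84, 0],
    [0.56, -1, -0.84, 0],
    [0.56, -1, -0.84, 0],
    [0.56, -1, -0.84, 0]
  ]
}}

```text
time_s: 27.75
tcp_pos: [0.152, 0.6089, 0.8293]
ee_rot: [[0.884, -0.282, 0.372], [-0.287, -0.957, -0.043], [0.368, -0.069, -0.927]]
wrist_force: [0.1, -0.3, 0.6]
gripper_width: 1.002
gripper_force: 0.0
```

```bash
python3 - <<'E'
from nx import *
q=state()
for u in([.08,1.1,1.21],)*2: q=push(q,u)
R=fk(q,PAR)[1];print('level',np.arctan2(R[2,1],R[2,0])/.08)
q=leg(q,[.25,.35,.75]);q=leg(q,[.35,-.1,.65]);q=leg(q,[.35,-.1,.4]);
M=fk(q,PAR)[1]
q=leg(q,np.array([.56,-.06,.12])-.164*M[:,2])
E
```

```text
t 27.75 q [  93   35   73   28 -129   -3] tcp [0.152 0.609 0.829] tilt 22.0 az -6.6 level -2.31
10 x [0.17, -1.0, -0.98, 0.0] -> q [  96   38   78   35 -123    0] tcp [0.127 0.626 0.842] tilt 28.5 az 9.4
10 x [0.21, -1.0, -0.72, 0.0] -> q [  98   38   77   39 -115    0] tcp [0.112 0.641 0.854] tilt 35.9 az 19.6
level -7.3585945017662215
15 x [0.5, 0.95, 0.34, 0.0] -> q [ 83  -5   2  32 -81  -8] tcp [0.247 0.36  0.758] tilt 36.0 az 19.5
23 x [0.37, 0.98, 0.12, 0.0] -> q [  7 -16  -6  -8 -64  70] tcp [ 0.352 -0.101  0.65 ] tilt 36.0 az 19.5
11 x [-0.56, 0.37, 0.91, 0.0] -> q [  6 -10 -35 -15 -31  81] tcp [ 0.35  -0.101  0.401] tilt 36.0 az 19.5
10 x [0.11, 0.12, 0.94, 0.0] -> q [  1  15 -26 -38 -17 108] tcp [ 0.469 -0.093  0.252] tilt 36.0 az 19.5
```

The tilt at the limit went differently from the simulation, to 22° at −6.6°. I'll refit the controller model on the data so far: damped least squares with clipped joints.

```bash
cat > sim2.py <<'E'
from scan import *
def jac(q):
    x,M=fk(q,PAR);J=np.zeros((6,6))
    for i in range(6):
        d=np.zeros(6);d[i]=.01;y,N=fk(q+d,PAR);J[:3,i]=(y-x)/.01;J[3:,i]=Ro.from_matrix(N@M.T).as_rotvec()/.01
    return x,M,J*57.2958
def solve(x,M,q,w,lam,N,mode):
    W=np.array([1,1,1,w,w,w])
    for _ in range(N):
        y,Mc,J=jac(q);e=W*np.r_[x-y,Ro.from_matrix(M@Mc.T).as_rotvec()];A=W[:,None]*J
        if np.linalg.norm(e)<1e-5: break
        free=np.ones(6,bool)
        for k in range(3 if mode else 1):
            B=A*free;dq=B.T@np.linalg.solve(B@B.T+lam**2*np.eye(6),e);dq=np.degrees(dq)
            bad=((q+dq>HI)|(q+dq<LO))&free
            if not bad.any(): break
            if mode: free&=~bad
        q=np.clip(q+dq,LO,HI)
    return q
VM=np.array([159.86,159.86,180,180,180,180])*.7*.1
def run(q,rows,prm,scale=True):
    q=np.array(q,float);x,M=fk(q,PAR)
    for a in rows:
        x=x+M@np.array(a[:3])*.02;M=M@Ro.from_rotvec([0,0,a[3]*.08]).as_matrix()
        d=solve(x,M,q,*prm)-q;q=q+d/max(1,(abs(d)/VM).max());x,M=fk(q,PAR)
    return q,x,M
A0=[9.23,36,80.6,9.28,-113.26,85.56]
E
cat > cal.py <<'E'
from sim2 import *
import itertools
from multiprocessing import Pool
qB=ik(np.array([.2255,.3265,.6075]),np.array([[.798,-.227,.558],[-.176,-.974,-.145],[.576,.018,-.817]]),np.array([86,-8,-21,35,-85,-15.]))[0]
q3=[3.3,25.16,40.42,2.33,-97.88,70.39]
D=[(A0,[[1,0,-1,0]]*10,[.6136,-.0303,.8908],[.517,-.115]),
(q3,[[1,-.2,-.5,-.9],[1,-.1,-.5,-.9],[1,0,-.5,-.9],[1,0,-.5,-.9]]+[[1,0,-1,0]]*6,[.7213,-.1076,.7503],[.228,-.056]),
(qB,[[.14,-1,-1,0]]*20,[.1242,.6329,.8135],[.507,-.113]),
(qB,[[.14,-1,-1,0]]*20+[[.56,-1,-.84,0]]*10,[.152,.6089,.8293],[.372,-.043])]
def job(p):
    c=0;o=[]
    for q,r_,x,a in D:
        _,y,M=run(q,r_,p);c+=np.linalg.norm(y-x)+np.linalg.norm(M[:2,2]-a);o.append((y.round(3).tolist(),M[:2,2].round(3).tolist()))
    return round(c,3),p,o
if __name__=='__main__':
    with Pool() as P: R=sorted(P.map(job,itertools.product((.1,.2,.3,.5,1),(.003,.02,.05,.1,.2),(1,4,20),(0,1))),key=lambda r:r[0])
    for r_ in R[:6]: print(*r_)
E
time timeout 400 python3 cal.py
```

```text
0.533 (0.5, 0.05, 1, 1) [([0.621, -0.034, 0.879], [0.476, -0.115]), ([0.725, -0.11, 0.741], [0.195, -0.056]), ([0.12, 0.644, 0.824], [0.587, -0.1]), ([0.124, 0.653, 0.833], [0.656, -0.024])]
0.551 (0.5, 0.003, 1, 1) [([0.621, -0.033, 0.879], [0.476, -0.116]), ([0.722, -0.11, 0.738], [0.194, -0.06]), ([0.122, 0.642, 0.822], [0.592, -0.107]), ([0.123, 0.653, 0.83], [0.67, -0.033])]
0.559 (0.5, 0.02, 1, 1) [([0.621, -0.033, 0.879], [0.476, -0.116]), ([0.721, -0.109, 0.738], [0.195, -0.062]), ([0.12, 0.642, 0.821], [0.595, -0.105]), ([0.121, 0.653, 0.83], [0.674, -0.031])]
0.563 (1, 0.05, 1, 1) [([0.623, -0.035, 0.866], [0.401, -0.096]), ([0.723, -0.11, 0.735], [0.147, -0.038]), ([0.124, 0.643, 0.818], [0.552, -0.134]), ([0.144, 0.652, 0.811], [0.571, -0.116])]
0.572 (1, 0.003, 1, 1) [([0.622, -0.035, 0.866], [0.401, -0.096]), ([0.72, -0.11, 0.732], [0.147, -0.039]), ([0.124, 0.639, 0.817], [0.556, -0.136]), ([0.143, 0.65, 0.81], [0.578, -0.118])]
0.574 (1, 0.02, 1, 1) [([0.623, -0.035, 0.866], [0.401, -0.096]), ([0.719, -0.109, 0.731], [0.147, -0.04]), ([0.123, 0.639, 0.816], [0.558, -0.135]), ([0.142, 0.649, 0.81], [0.58, -0.117])]
real	1m10.351s
user	3m58.672s
sys	0m0.221s
```

>>> {"method": "jog_arm", "body": {
  "increments": [
    [1, 0.38, 0.48, 0],
    [1, 0.38, 0.48, 0],
    [1, 0.38, 0.48, 0],
    [1, 0.38, 0.48, 0],
    [1, 0.38, 0.48, 0],
    [1, 0.38, 0.48, 0],
    [1, 0.38, 0.48, 0],
    [1, 0.38, 0.48, 0],
    [1, 0.38, 0.3, 0],
    [1, 0.38, 0, 0]
  ]
}}

```text
time_s: 28.75
tcp_pos: [0.3387, 0.4744, 0.8212]
ee_rot: [[0.884, -0.282, 0.373], [-0.287, -0.957, -0.043], [0.369, -0.069, -0.927]]
wrist_force: [-0.1, 1.2, 0.8]
gripper_width: 0.999
gripper_force: 0.0
```

```bash
python3 - <<'E'
from nx import *
q=state()
for u in((.64,.77,1),(.64,.77,0),(.3,1,1),(1,.3,1)): push(q,u,10)
E
```

```text
t 28.75 q [  74   20   47   23 -111    9] tcp [0.339 0.474 0.821] tilt 22.0 az -6.6 level -2.30
10 x [0.72, -1.0, -0.73, 0.0] -> q [  71   36   80   31 -118   21] tcp [0.382 0.514 0.855] tilt 29.2 az 3.3
10 x [0.38, -1.0, 0.22, 0.0] -> q [  68   44   81   26 -115   18] tcp [0.443 0.59  0.758] tilt 24.9 az -1.1
10 x [0.31, -1.0, -0.77, 0.0] -> q [  77   37   79   31 -120   16] tcp [0.328 0.546 0.851] tilt 28.0 az 2.8
10 x [1.0, -0.55, -0.49, 0.0] -> q [  63   35   80   28 -119   27] tcp [0.439 0.448 0.863] tilt 27.6 az 0.6
```

>>> {"method": "jog_arm", "body": {
  "increments": [
    [0.72, -1, -0.73, 0],
    [0.72, -1, -0.73, 0],
    [0.72, -1, -0.73, 0],
    [0.72, -1, -0.73, 0],
    [0.72, -1, -0.73, 0]
  ]
}}

```text
time_s: 29.25
tcp_pos: [0.3603, 0.4925, 0.8621]
ee_rot: [[0.878, -0.271, 0.395], [-0.29, -0.957, -0.012], [0.381, -0.104, -0.919]]
wrist_force: [-0.6, 0.1, 0.8]
gripper_width: 1.001
gripper_force: 0.0
```

```bash
python3 - <<'E'
from nx import *
q=state()
for u in((.64,.77,1),(.64,.77,0),(.3,1,1),(1,.3,1)): push(q,u,10)
E
```

```text
t 29.25 q [  72   34   79   27 -125   19] tcp [0.36  0.492 0.862] tilt 23.3 az -1.8 level -3.33
10 x [0.71, -1.0, -0.67, 0.0] -> q [  71   36   79   31 -114   21] tcp [0.386 0.51  0.865] tilt 32.2 az 8.3
10 x [0.37, -1.0, 0.27, 0.0] -> q [  68   44   81   26 -111   19] tcp [0.449 0.588 0.767] tilt 27.9 az 4.9
10 x [0.31, -1.0, -0.71, 0.0] -> q [  76   36   79   32 -117   17] tcp [0.332 0.543 0.861] tilt 30.9 az 7.9
10 x [1.0, -0.57, -0.45, 0.0] -> q [  63   35   80   28 -115   28] tcp [0.445 0.444 0.872] tilt 30.7 az 6.0
```

>>> {"method": "jog_arm", "body": {
  "increments": [
    [0.71, -1, -0.67, 0],
    [0.71, -1, -0.67, 0],
    [0.71, -1, -0.67, 0],
    [0.71, -1, -0.67, 0],
    [0.71, -1, -0.67, 0],
    [0.71, -1, -0.67, 0],
    [0.71, -1, -0.67, 0],
    [0.71, -1, -0.67, 0],
    [0.71, -1, -0.67, 0],
    [0.71, -1, -0.67, 0]
  ]
}}

```text
time_s: 30.25
tcp_pos: [0.3631, 0.4639, 0.8917]
ee_rot: [[0.858, -0.231, 0.458], [-0.303, -0.949, 0.089], [0.414, -0.215, -0.885]]
wrist_force: [-0.4, 0.2, -0.4]
gripper_width: 1.001
gripper_force: 0.0
```

```bash
python3 - <<'E'
from nx import *
q=state()
for u in((.64,.77,1),(.3,1,1),(1,.3,1)): push(q,u,10)
E
```

```text
t 30.25 q [  71   32   79   28 -119   20] tcp [0.363 0.464 0.892] tilt 27.8 az 11.0 level -5.99
10 x [0.67, -1.0, -0.48, 0.0] -> q [  70   34   79   31 -109   22] tcp [0.389 0.49  0.891] tilt 37.0 az 16.6
10 x [0.3, -1.0, -0.53, 0.0] -> q [  75   34   79   32 -111   17] tcp [0.339 0.521 0.888] tilt 35.8 az 16.5
10 x [1.0, -0.62, -0.34, 0.0] -> q [  62   33   81   27 -109   28] tcp [0.447 0.423 0.898] tilt 36.0 az 15.3
```

>>> {"method": "jog_arm", "body": {
  "increments": [
    [1, -0.6, -1, -0.6],
    [1, -0.6, -1, -0.6],
    [1, -0.5, -1, -0.6],
    [1, -0.5, -1, -0.6],
    [1, -0.4, -1, -0.6],
    [1, -0.4, -1, -0.6],
    [1, -0.3, -1, -0.6],
    [1, -0.3, -1, -0.6],
    [1, -0.3, -1, -0.6],
    [1, -0.3, -1, -0.6]
  ]
}}

```text
time_s: 31.25
tcp_pos: [0.3242, 0.3245, 0.9763]
ee_rot: [[0.839, 0.221, 0.498], [0.137, -0.97, 0.199], [0.527, -0.098, -0.844]]
wrist_force: [-0.1, 0.5, -0.4]
gripper_width: 0.995
gripper_force: 0.0
```

```bash
python3 - <<'E'
from nx import *
q=state()
for u in((.64,.77,1),(.3,1,1),(1,.3,1),(1,.3,3)): push(q,u,10)
E
```

```text
t 31.25 q [  70   21   78   28 -121   51] tcp [0.324 0.324 0.976] tilt 32.4 az 21.7 level -2.30
10 x [1.0, -0.6, -0.32, 0.0] -> q [  69   26   80   30 -110   52] tcp [0.36  0.381 0.964] tilt 41.1 az 23.2
10 x [0.91, -1.0, -0.49, 0.0] -> q [  77   26   78   35 -109   46] tcp [0.305 0.43  0.964] tilt 42.3 az 24.0
10 x [1.0, -0.12, -0.2, 0.0] -> q [  60   24   81   25 -111   58] tcp [0.404 0.314 0.967] tilt 39.4 az 22.4
10 x [1.0, -0.15, -0.8, 0.0] -> q [  68   19   79   31 -114   56] tcp [0.325 0.28  1.009] tilt 41.7 az 22.5
```

>>> {"method": "jog_arm", "body": {
  "increments": [
    [1, -0.8, -0.5, -0.2],
    [1, -0.8, -0.5, -0.2],
    [1, -0.8, -0.5, -0.2],
    [1, -0.8, -0.5, -0.2],
    [1, -0.8, -0.5, -0.2],
    [1, -0.8, -0.5, -0.2],
    [1, -0.8, -0.5, -0.2],
    [1, -0.8, -0.5, -0.2],
    [1, -0.8, -0.5, -0.2],
    [1, -0.8, -0.5, -0.2]
  ]
}}

```text
time_s: 32.25
tcp_pos: [0.2883, 0.3385, 0.9912]
ee_rot: [[0.77, 0.377, 0.515], [0.248, -0.92, 0.303], [0.588, -0.106, -0.802]]
wrist_force: [-0.3, 0.3, 1.3]
gripper_width: 1.001
gripper_force: 0.0
```

```bash
python3 - <<'E'
from nx import *
q=state()
for u in((.64,.77,1),(1,.3,1),(1,.3,3)): push(q,u,10)
E
```

```text
t 32.25 q [  75   19   77   28 -117   55] tcp [0.288 0.338 0.991] tilt 36.7 az 30.5 level -2.22
10 x [1.0, -0.45, -0.19, 0.0] -> q [  73   24   80   29 -107   56] tcp [0.329 0.391 0.98 ] tilt 44.8 az 31.1
10 x [1.0, -0.0, -0.14, 0.0] -> q [  64   23   81   24 -108   62] tcp [0.373 0.327 0.984] tilt 43.6 az 30.5
10 x [1.0, -0.08, -0.69, 0.0] -> q [  73   18   79   31 -111   60] tcp [0.297 0.294 1.021] tilt 45.6 az 30.6
```

>>> {"method": "jog_arm", "body": {
  "increments": [
    [0.6, 1, 0.2, -0.2],
    [0.6, 1, 0.2, -0.2],
    [0.6, 1, 0.2, -0.2],
    [0.6, 1, 0.2, -0.2],
    [0.6, 1, 0.2, -0.2],
    [0.6, 1, 0, -0.2],
    [0.6, 1, 0, -0.2],
    [0.6, 1, 0, -0.2],
    [0.6, 1, 0, -0.2],
    [0.6, 1, 0, -0.2]
  ]
}}

```text
time_s: 33.25
tcp_pos: [0.4472, 0.1878, 0.9761]
ee_rot: [[0.678, 0.493, 0.546], [0.378, -0.87, 0.316], [0.631, -0.008, -0.776]]
wrist_force: [0.2, 0.0, -0.5]
gripper_width: 0.998
gripper_force: 0.0
```

```bash
python3 - <<'E'
from nx import *
q=state()
for u in((1,0,1),(1,-1,1),(1,-1,.3)): push(q,u,10)
E
```

```text
t 33.25 q [  44   20   81   10 -112   82] tcp [0.447 0.188 0.976] tilt 39.1 az 30.1 level -0.16
10 x [1.0, 0.37, -0.18, 0.0] -> q [  36   22   81    7 -102   86] tcp [0.51  0.161 0.969] tilt 47.0 az 27.4
10 x [0.69, 1.0, -0.4, 0.0] -> q [  20   19   81   -5 -105   95] tcp [0.512 0.031 0.971] tilt 46.1 az 26.7
10 x [0.36, 1.0, -0.0, 0.0] -> q [  19   22   81   -6 -106   96] tcp [0.552 0.036 0.942] tilt 42.7 az 28.2
```

>>> {"method": "jog_arm", "body": {
  "increments": [
    [1, 1, -0.6, 0],
    [1, 1, -0.6, 0],
    [1, 1, -0.6, 0],
    [1, 1, -0.6, 0],
    [1, 1, -0.6, 0],
    [1, 1, -0.6, 0],
    [1, 1, -0.6, 0],
    [1, 0.8, -0.6, 0],
    [1, 0.6, -0.6, 0],
    [1, 0.6, -0.6, 0]
  ]
}}

```text
time_s: 34.25
tcp_pos: [0.4831, 0.0504, 0.989]
ee_rot: [[0.585, 0.469, 0.662], [0.327, -0.883, 0.337], [0.742, 0.019, -0.67]]
wrist_force: [-0.0, -0.2, -0.4]
gripper_width: 1.0
gripper_force: 0.0
```

```bash
python3 - <<'E'
from nx import *
q=state()
for u in((1,0,1),(1,-1,1),(1,-1,.3)): push(q,u,10)
E
```

```text
t 34.25 q [  25   18   81   -2 -105   93] tcp [0.483 0.05  0.989] tilt 48.0 az 27.0 level 0.32
10 x [1.0, 0.37, -0.01, 0.0] -> q [ 22  21  81  -1 -94  94] tcp [0.541 0.049 0.981] tilt 55.8 az 23.5
10 x [0.73, 1.0, -0.25, 0.0] -> q [  4  20  81 -15 -97 103] tcp [ 0.535 -0.082  0.972] tilt 55.6 az 22.8
10 x [0.35, 1.0, 0.09, 0.0] -> q [  3  23  81 -17 -97 104] tcp [ 0.576 -0.088  0.94 ] tilt 52.4 az 24.4
```

Tilt 48° at azimuth 27°, nearly there. Ten more rows.

>>> {"method": "jog_arm", "body": {
  "increments": [
    [1, 1, -0.4, 0],
    [1, 1, -0.4, 0],
    [1, 1, -0.4, 0],
    [1, 1, -0.4, 0],
    [1, 1, -0.4, 0],
    [1, 1, -0.4, 0],
    [1, 1, -0.4, 0],
    [1, 1, -0.4, 0],
    [1, 1, -0.4, 0],
    [1, 1, -0.4, 0]
  ]
}}

```text
time_s: 35.25
tcp_pos: [0.5143, -0.0729, 0.9861]
ee_rot: [[0.472, 0.424, 0.773], [0.274, -0.904, 0.329], [0.838, 0.057, -0.543]]
wrist_force: [0.5, 0.3, 0.3]
gripper_width: 0.999
gripper_force: 0.0
```

```bash
python3 - <<'E'
from nx import *
q=state();x,M=fk(q,PAR);a=M[:,2]
az=np.degrees(np.arctan2(a[1],a[0]));t=np.degrees(np.arccos(-a[2]));Mt=tool(t,az);h=np.array([a[0],a[1],0])/np.hypot(*a[:2])
S=np.array([.671,-.037,.065]);L=np.arctan2(M[2,1],M[2,0])/.08
for g in (S-.12*h,S,[.482,.28,.065],[.482,.28,.1],[.522,-.214,.08]):
    b=best_sol(g,Mt,(-80,-140));print('-' if b is None else (round(b[0]),round(clear(b[1])*1000),b[1].round()))
# descend path
q=leg(q,[.33,-.12,.55],turn=L)
q=leg(q,np.array([.54,-.05,.14])-.164*a)
E
```

```text
t 35.25 q [  6  18  81 -15 -96 102] tcp [ 0.514 -0.073  0.986] tilt 57.1 az 23.0 level 0.85
(34, 167, array([ -31.,   28.,  -26.,  -97.,  -43., -133.]))
(26, 59, array([ -20.,   32.,  -16.,  -99.,  -35., -142.]))
(7, 269, array([   7.,   31.,  -54., -163.,  -52.,  -92.]))
(9, 243, array([   7.,   24.,  -52., -160.,  -43.,  -96.]))
(36, 212, array([ -43.,   28.,  -20.,  -82.,  -51., -141.]))
24 x [-0.97, -0.13, 0.16, 0.03] -> q [ -3 -20 -18 -33 -43 132] tcp [ 0.323 -0.107  0.552] tilt 57.1 az 23.0
13 x [-0.87, 0.12, 0.95, 0.0] -> q [-12   9 -26 -69 -27 177] tcp [ 0.415 -0.091  0.276] tilt 49.9 az 22.3
```

Tilt 57° at azimuth 23° is good for all places, but joint 6 would run out, so I'll give the gripper a half turn on the way down, which leaves the grasp the same. I'll compute the rows.

```bash
cat > turn.py <<'E'
from nx import *
def path(q,vias,n,total,dec=1):
    "rows through vias (n rows each) sharing a tool turn of total units"
    rows=[];N=sum(n);u=round(total/N,2)
    for T,k in zip(vias,n):
        for i in range(k):
            x,M=fk(q,PAR);Mh=M
            d=Mh.T@((np.array(T)-x)/(k-i))/.02;row=np.r_[np.clip(d.round(dec),-1,1),u];rows.append(row.tolist());q=run(q,[row],.4)[0]
    for i in range(0,N,10): print(str([[int(v) if v==int(v) else v for v in r_] for r_ in rows[i:i+10]]))
    x,M=fk(q,PAR);a=M[:,2];print('-> q',np.round(q).astype(int),'tcp',np.round(x,3),'grasp',np.round(x+.164*a,3),'tilt %.1f az %.1f lev %.2f clear %.3f'%(np.degrees(np.arccos(-a[2])),np.degrees(np.arctan2(a[1],a[0])),np.arctan2(M[2,1],M[2,0])/.08,clear(q)));return q
E
python3 - <<'E'
from turn import *
q=state();a=fk(q,PAR)[1][:,2]
path(q,[[.40,-.1,.62],np.array([.54,-.05,.15])-.164*a],[20,20],40)
E
```

```text
t 35.25 q [  6  18  81 -15 -96 102] tcp [ 0.514 -0.073  0.986] tilt 57.1 az 23.0 level 0.85
[[-0.9, -0.1, 0.3, 1], [-0.9, 0, 0.3, 1], [-0.9, 0, 0.2, 1], [-0.9, 0.1, 0.3, 1], [-0.9, 0.2, 0.2, 1], [-0.9, 0.3, 0.3, 1], [-0.9, 0.3, 0.2, 1], [-0.8, 0.4, 0.3, 1], [-0.8, 0.5, 0.2, 1], [-0.8, 0.5, 0.3, 1]]
[[-0.7, 0.6, 0.2, 1], [-0.7, 0.6, 0.3, 1], [-0.6, 0.7, 0.2, 1], [-0.6, 0.7, 0.3, 1], [-0.5, 0.8, 0.2, 1], [-0.4, 0.8, 0.3, 1], [-0.4, 0.9, 0.2, 1], [-0.3, 0.9, 0.3, 1], [-0.2, 0.9, 0.2, 1], [-0.2, 0.9, 0.3, 1]]
[[0, 0.8, 0.5, 1], [0.1, 0.8, 0.5, 1], [0.1, 0.8, 0.5, 1], [0.2, 0.8, 0.5, 1], [0.2, 0.7, 0.5, 1], [0.3, 0.7, 0.6, 1], [0.4, 0.7, 0.5, 1], [0.4, 0.7, 0.6, 1], [0.5, 0.6, 0.5, 1], [0.5, 0.6, 0.6, 1]]
[[0.6, 0.6, 0.5, 1], [0.6, 0.5, 0.6, 1], [0.6, 0.5, 0.5, 1], [0.7, 0.4, 0.6, 1], [0.7, 0.4, 0.5, 1], [0.7, 0.3, 0.6, 1], [0.7, 0.2, 0.5, 1], [0.8, 0.2, 0.6, 1], [0.8, 0.1, 0.5, 1], [0.7, 0, 0.6, 1]]
-> q [-24  15 -27 -88 -38  28] tcp [ 0.414 -0.104  0.239] grasp [ 0.541 -0.051  0.15 ] tilt 57.1 az 23.0 lev -39.16 clear 0.161
```

>>> {"method": "jog_arm", "body": {
  "increments": [
    [-0.9, -0.1, 0.3, 1],
    [-0.9, 0, 0.3, 1],
    [-0.9, 0, 0.2, 1],
    [-0.9, 0.1, 0.3, 1],
    [-0.9, 0.2, 0.2, 1],
    [-0.9, 0.3, 0.3, 1],
    [-0.9, 0.3, 0.2, 1],
    [-0.8, 0.4, 0.3, 1],
    [-0.8, 0.5, 0.2, 1],
    [-0.8, 0.5, 0.3, 1]
  ]
}}

```text
time_s: 36.25
tcp_pos: [0.4581, -0.0866, 0.8028]
ee_rot: [[0.633, -0.046, 0.773], [-0.46, -0.825, 0.328], [0.622, -0.564, -0.543]]
wrist_force: [0.1, 0.6, -0.1]
gripper_width: 1.0
gripper_force: 0.0
```

>>> {"method": "jog_arm", "body": {
  "increments": [
    [-0.7, 0.6, 0.2, 1],
    [-0.7, 0.6, 0.3, 1],
    [-0.6, 0.7, 0.2, 1],
    [-0.6, 0.7, 0.3, 1],
    [-0.5, 0.8, 0.2, 1],
    [-0.4, 0.8, 0.3, 1],
    [-0.4, 0.9, 0.2, 1],
    [-0.3, 0.9, 0.3, 1],
    [-0.2, 0.9, 0.2, 1],
    [-0.2, 0.9, 0.3, 1]
  ]
}}

```text
time_s: 37.25
tcp_pos: [0.3997, -0.1, 0.6198]
ee_rot: [[0.408, -0.486, 0.773], [-0.912, -0.244, 0.328], [0.029, -0.839, -0.543]]
wrist_force: [1.1, 0.2, 0.0]
gripper_width: 1.001
gripper_force: 0.0
```

>>> {"method": "jog_arm", "body": {
  "increments": [
    [0, 0.8, 0.5, 1],
    [0.1, 0.8, 0.5, 1],
    [0.1, 0.8, 0.5, 1],
    [0.2, 0.8, 0.5, 1],
    [0.2, 0.7, 0.5, 1],
    [0.3, 0.7, 0.6, 1],
    [0.4, 0.7, 0.5, 1],
    [0.4, 0.7, 0.6, 1],
    [0.5, 0.6, 0.5, 1],
    [0.5, 0.6, 0.6, 1]
  ]
}}

```text
time_s: 38.25
tcp_pos: [0.4053, -0.1044, 0.4298]
ee_rot: [[-0.064, -0.631, 0.773], [-0.811, 0.484, 0.328], [-0.581, -0.606, -0.543]]
wrist_force: [0.4, 0.6, 0.3]
gripper_width: 0.998
gripper_force: 0.0
```

```bash
python3 - <<'E'
from turn import *
q=state();a=fk(q,PAR)[1][:,2];M=fk(q,PAR)[1];L=np.arctan2(-M[2,1],-M[2,0])/.08
h=np.array([a[0],a[1],0])/np.hypot(*a[:2]);S=np.array([.671,-.037,.062])
q=path(q,[np.array([.54,-.05,.15])-.164*a],[10],L,2)
a=fk(q,PAR)[1][:,2]
q=path(q,[S-.07*h-.164*a],[6],0,2)
q=path(q,[S-.164*a],[4],0,2)
E
```

```text
t 38.25 q [ -8  -5 -20 -51 -34  20] tcp [ 0.405 -0.104  0.43 ] tilt 57.1 az 23.0 level -29.19
[[0.55, 0.55, 0.55, 1.01], [0.59, 0.51, 0.55, 1.01], [0.63, 0.46, 0.55, 1.01], [0.67, 0.4, 0.55, 1.01], [0.7, 0.35, 0.55, 1.01], [0.72, 0.29, 0.55, 1.01], [0.74, 0.23, 0.55, 1.01], [0.76, 0.17, 0.55, 1.01], [0.77, 0.11, 0.54, 1.01], [0.77, 0.05, 0.55, 1.01]]
-> q [-24  14 -27 -88 -38  27] tcp [ 0.413 -0.104  0.239] grasp [ 0.54 -0.05  0.15] tilt 57.1 az 23.0 lev 39.24 clear 0.161
[[0.36, -0.33, 0.79, 0], [0.36, -0.33, 0.79, 0], [0.37, -0.33, 0.79, 0], [0.36, -0.32, 0.78, 0], [0.37, -0.33, 0.79, 0], [0.36, -0.32, 0.78, 0]]
-> q [-26  30 -22 -99 -40  44] tcp [ 0.48  -0.118  0.151] grasp [ 0.606 -0.064  0.062] tilt 57.1 az 23.0 lev 39.24 clear 0.120
[[-0.48, 0, 0.74, 0], [-0.47, 0, 0.73, 0], [-0.48, 0, 0.74, 0], [-0.47, 0, 0.73, 0]]
-> q [ -20   32  -16 -100  -35   38] tcp [ 0.544 -0.091  0.151] grasp [ 0.671 -0.037  0.062] tilt 57.1 az 23.0 lev 39.24 clear 0.057
```

>>> {"method": "jog_arm", "body": {
  "increments": [
    [0.55, 0.55, 0.55, 1],
    [0.59, 0.51, 0.55, 1],
    [0.63, 0.46, 0.55, 1],
    [0.67, 0.4, 0.55, 1],
    [0.7, 0.35, 0.55, 1],
    [0.72, 0.29, 0.55, 1],
    [0.74, 0.23, 0.55, 1],
    [0.76, 0.17, 0.55, 1],
    [0.77, 0.11, 0.54, 1],
    [0.77, 0.05, 0.55, 1]
  ]
}}

```text
time_s: 39.25
tcp_pos: [0.4141, -0.1051, 0.2396]
ee_rot: [[-0.498, -0.393, 0.773], [-0.218, 0.919, 0.327], [-0.839, -0.006, -0.544]]
wrist_force: [0.3, -0.3, -0.9]
gripper_width: 1.001
gripper_force: 0.0
```

```bash
python3 - <<'E'
from turn import *
q=state();M=fk(q,PAR)[1];a=M[:,2];L=np.arctan2(-M[2,1],-M[2,0])/.08
h=np.array([a[0],a[1],0])/np.hypot(*a[:2]);S=np.array([.671,-.037,.068])-.005*h
cv2.imwrite('pics/s5.png',eyes.capture('scene'))
q=path(q,[S-.07*h-.164*a],[6],L,2)
q=path(q,[S-.164*a],[4],0,2)
q=path(q,[S+[0,0,.02]-.164*a],[2],0,2)
E
```

```text
t 39.25 q [-24  15 -27 -88 -38  28] tcp [ 0.414 -0.105  0.24 ] tilt 57.0 az 22.9 level -39.18
[[0.35, -0.31, 0.72, 0.01], [0.35, -0.32, 0.72, 0.01], [0.34, -0.31, 0.73, 0.01], [0.35, -0.32, 0.72, 0.01], [0.34, -0.31, 0.73, 0.01], [0.35, -0.32, 0.72, 0.01]]
-> q [-26  29 -23 -98 -40  43] tcp [ 0.475 -0.12   0.157] grasp [ 0.602 -0.066  0.068] tilt 57.0 az 23.0 lev -39.25 clear 0.125
[[-0.48, 0, 0.73, 0], [-0.48, 0, 0.74, 0], [-0.47, 0, 0.73, 0], [-0.48, 0, 0.74, 0]]
-> q [-20  31 -16 -99 -35  37] tcp [ 0.54  -0.093  0.157] grasp [ 0.666 -0.039  0.068] tilt 57.0 az 23.0 lev -39.25 clear 0.064
[[-0.42, 0, -0.27, 0], [-0.42, 0, -0.28, 0]]
-> q [-19  29 -16 -95 -34  32] tcp [ 0.54  -0.093  0.177] grasp [ 0.666 -0.039  0.088] tilt 57.0 az 23.0 lev -39.25 clear 0.078
```

View pics/s5.png

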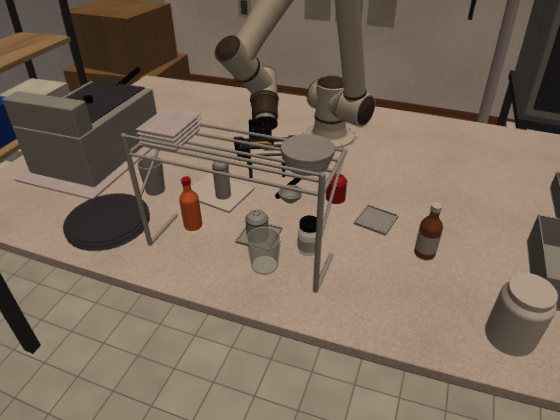

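The scene shows the tall shaker upright on the board at (222,180), the squat on its tray at (257,220), and the gripper in front of the rack at (262,140). Now the approach.

>>> {"method": "jog_arm", "body": {
  "increments": [
    [0.35, -0.31, 0.72, 0],
    [0.35, -0.32, 0.72, 0],
    [0.35, -0.31, 0.72, 0],
    [0.35, -0.32, 0.72, 0],
    [0.35, -0.31, 0.73, 0],
    [0.35, -0.32, 0.72, 0],
    [-0.48, 0, 0.73, 0],
    [-0.48, 0, 0.74, 0],
    [-0.47, 0, 0.73, 0],
    [-0.48, 0, 0.74, 0]
  ]
}}

```text
time_s: 40.3
tcp_pos: [0.5411, -0.0915, 0.1594]
ee_rot: [[-0.495, -0.397, 0.773], [-0.222, 0.918, 0.329], [-0.84, -0.009, -0.542]]
wrist_force: [-0.2, -0.4, -0.9]
gripper_width: 1.004
gripper_force: 0.0
```

>>> {"method": "jog_arm", "body": {
  "increments": [
    [0, 0, 0, 0],
    [0, 0, 0, 0],
    [0, 0, 0, 0],
    [0, 0, 0, 0],
    [0, 0, 0, 0]
  ],
  "grip": 40
}}

```text
time_s: 40.8
tcp_pos: [0.5389, -0.0924, 0.1583]
ee_rot: [[-0.497, -0.397, 0.772], [-0.22, 0.918, 0.33], [-0.84, -0.006, -0.543]]
wrist_force: [-1.7, 2.3, 1.7]
gripper_width: 0.72
gripper_force: 30.0
```

Gripped at 62.6 mm. Next: lift, draw it out from under the rack, and carry it to the front tray.

```bash
python3 - <<'E'
from turn import *
q=state();a=fk(q,PAR)[1][:,2];g=lambda *v:np.array(v)-.164*a
print('grasp',fk(q,PAR)[0]+.164*a)
q=path(q,[g(.665,-.038,.092)],[2],0,2)
q=path(q,[g(.55,-.03,.11),g(.5,.1,.18)],[6,7],0,2)
q=path(q,[g(.476,.276,.13)],[10],0,2)
q=path(q,[g(.476,.276,.08)],[3],0,2)
E
```

```text
t 40.8 q [-20  31 -16 -99 -35  38] tcp [ 0.539 -0.092  0.158] tilt 57.1 az 23.1 level -39.18
grasp [ 0.66546776 -0.0377385   0.06882635]
[[-0.48, 0, -0.33, 0], [-0.48, -0.01, -0.32, 0]]
-> q [-18  29 -16 -95 -34  32] tcp [ 0.538 -0.092  0.181] grasp [ 0.665 -0.038  0.092] tilt 57.1 az 23.1 lev -39.18 clear 0.082
[[0.34, 0.44, -0.8, 0], [0.34, 0.44, -0.8, 0], [0.33, 0.44, -0.8, 0], [0.34, 0.44, -0.8, 0], [0.33, 0.44, -0.8, 0], [0.34, 0.44, -0.8, 0], [-0.45, 0.99, -0.24, 0], [-0.45, 0.99, -0.24, 0], [-0.45, 0.99, -0.24, 0], [-0.44, 0.99, -0.24, 0]]
[[-0.45, 0.99, -0.24, 0], [-0.44, 1, -0.24, 0], [-0.45, 0.99, -0.25, 0]]
-> q [ -3   5 -34 -97 -22  23] tcp [0.373 0.046 0.269] grasp [0.5  0.1  0.18] tilt 57.1 az 23.1 lev -39.18 clear 0.172
[[0.08, 0.86, 0.33, 0], [0.08, 0.86, 0.33, 0], [0.08, 0.86, 0.33, 0], [0.07, 0.86, 0.34, 0], [0.08, 0.85, 0.33, 0], [0.07, 0.86, 0.34, 0], [0.08, 0.85, 0.33, 0], [0.07, 0.86, 0.34, 0], [0.08, 0.85, 0.33, 0], [0.07, 0.86, 0.34, 0]]
-> q [   7   17  -50 -157  -35   80] tcp [0.349 0.222 0.219] grasp [0.476 0.276 0.13 ] tilt 57.1 az 23.1 lev -39.18 clear 0.226
[[0.7, 0, 0.45, 0], [0.7, 0.01, 0.45, 0], [0.7, 0, 0.46, 0]]
-> q [   6   27  -54 -161  -49   87] tcp [0.349 0.222 0.169] grasp [0.476 0.276 0.08 ] tilt 57.1 az 23.1 lev -39.18 clear 0.260
```

>>> {"method": "jog_arm", "body": {
  "increments": [
    [-0.48, 0, -0.33, 0],
    [-0.48, 0, -0.32, 0],
    [0.34, 0.44, -0.8, 0],
    [0.34, 0.44, -0.8, 0],
    [0.33, 0.44, -0.8, 0],
    [0.34, 0.44, -0.8, 0],
    [0.33, 0.44, -0.8, 0],
    [0.34, 0.44, -0.8, 0],
    [-0.45, 0.99, -0.24, 0],
    [-0.45, 0.99, -0.24, 0]
  ]
}}

```text
time_s: 41.8
tcp_pos: [0.4084, -0.0479, 0.2186]
ee_rot: [[-0.501, -0.393, 0.771], [-0.22, 0.92, 0.325], [-0.837, -0.007, -0.547]]
wrist_force: [0.8, -0.0, -2.7]
gripper_width: 0.725
gripper_force: 30.0
```

>>> {"method": "jog_arm", "body": {
  "increments": [
    [-0.45, 0.99, -0.24, 0],
    [-0.45, 0.99, -0.24, 0],
    [-0.45, 0.99, -0.24, 0],
    [-0.45, 0.99, -0.24, 0],
    [-0.45, 0.99, -0.24, 0],
    [0.08, 0.86, 0.33, 0],
    [0.08, 0.86, 0.33, 0],
    [0.08, 0.86, 0.33, 0],
    [0.08, 0.86, 0.33, 0],
    [0.08, 0.86, 0.33, 0]
  ]
}}

```text
time_s: 42.8
tcp_pos: [0.3611, 0.1336, 0.2434]
ee_rot: [[-0.499, -0.394, 0.771], [-0.222, 0.919, 0.326], [-0.837, -0.009, -0.547]]
wrist_force: [-0.9, -0.1, -3.6]
gripper_width: 0.718
gripper_force: 30.0
```

```bash
python3 - <<'E'
from turn import *
q=state();M=fk(q,PAR)[1];a=M[:,2];g=lambda *v:np.array(v)-.164*a
print('grasp',fk(q,PAR)[0]+.164*a)
q=path(q,[g(.476,.276,.13)],[5],0,2)
q=path(q,[g(.476,.276,.075)],[4],0,2)
E
```

```text
t 42.8 q [   0   10  -41 -126  -24   52] tcp [0.361 0.134 0.243] tilt 56.9 az 22.9 level -39.14
grasp [0.48740162 0.18765176 0.15342782]
[[0.06, 0.86, 0.33, 0], [0.06, 0.86, 0.33, 0], [0.06, 0.86, 0.33, 0], [0.05, 0.86, 0.33, 0], [0.06, 0.85, 0.32, 0]]
-> q [   7   17  -50 -157  -35   80] tcp [0.349 0.222 0.22 ] grasp [0.476 0.276 0.13 ] tilt 56.9 az 22.9 lev -39.15 clear 0.226
[[0.57, 0.01, 0.38, 0], [0.58, 0.01, 0.37, 0], [0.57, 0, 0.38, 0], [0.58, 0.01, 0.37, 0]]
-> q [   6   28  -54 -162  -50   88] tcp [0.349 0.223 0.165] grasp [0.476 0.276 0.075] tilt 56.9 az 22.9 lev -39.15 clear 0.264
```

>>> {"method": "jog_arm", "body": {
  "increments": [
    [0.06, 0.86, 0.33, 0],
    [0.06, 0.86, 0.33, 0],
    [0.06, 0.86, 0.33, 0],
    [0.06, 0.86, 0.33, 0],
    [0.06, 0.86, 0.33, 0],
    [0.57, 0, 0.38, 0],
    [0.57, 0, 0.38, 0],
    [0.57, 0, 0.38, 0],
    [0.57, 0, 0.38, 0],
    [0, 0, 0, 0]
  ]
}}

```text
time_s: 43.8
tcp_pos: [0.3505, 0.2214, 0.1634]
ee_rot: [[-0.504, -0.395, 0.768], [-0.222, 0.919, 0.327], [-0.834, -0.006, -0.551]]
wrist_force: [1.1, 0.0, -3.4]
gripper_width: 0.722
gripper_force: 30.0
```

```bash
python3 - <<'E'
from turn import *
q=state();x,M=fk(q,PAR);print('grasp',x+.164*M[:,2])
eyes.capture('top');m=mask('top','squat_shaker',[.48,.278,.05]) if 0 else None
print([(np.round(d['centre'],3),round(d['conf'],2)) for d in eyes.spot_in('top','front_tray')[:1]])
E
```

```text
t 43.8 q [   6   29  -54 -162  -50   88] tcp [0.35  0.221 0.163] tilt 56.6 az 23.1 level -39.18
grasp [0.47622418 0.27555009 0.07268294]
[(array([0.504, 0.261, 0.004]), 0.83)]
```

>>> {"method": "jog_arm", "body": {
  "increments": [
    [0.08, 0, 0.055, 0],
    [0.08, 0, 0.055, 0],
    [0, 0, 0, 0]
  ]
}}

```text
time_s: 44.2
tcp_pos: [0.3512, 0.2219, 0.162]
ee_rot: [[-0.497, -0.396, 0.773], [-0.221, 0.918, 0.328], [-0.839, -0.008, -0.544]]
wrist_force: [0.1, 0.0, -2.0]
gripper_width: 0.717
gripper_force: 30.0
```

>>> {"method": "jog_arm", "body": {
  "increments": [
    [0.08, 0, 0.055, 0],
    [0.08, 0, 0.055, 0],
    [0, 0, 0, 0]
  ]
}}

```text
time_s: 44.5
tcp_pos: [0.3516, 0.2221, 0.158]
ee_rot: [[-0.495, -0.396, 0.773], [-0.22, 0.918, 0.329], [-0.84, -0.008, -0.542]]
wrist_force: [-0.1, 0.8, 0.3]
gripper_width: 0.723
gripper_force: 30.0
```

>>> {"method": "jog_arm", "body": {
  "increments": [
    [0.05, 0, 0.035, 0],
    [0, 0, 0, 0]
  ]
}}

```text
time_s: 44.7
tcp_pos: [0.3514, 0.222, 0.1575]
ee_rot: [[-0.493, -0.396, 0.775], [-0.22, 0.918, 0.33], [-0.842, -0.008, -0.539]]
wrist_force: [-2.9, -2.6, 7.4]
gripper_width: 0.721
gripper_force: 30.0
```

Firm contact. I'll release, rise, and go to the tall shaker.

>>> {"method": "jog_arm", "body": {
  "increments": [
    [0, 0, 0, 0],
    [0, 0, 0, 0],
    [0, 0, 0, 0],
    [0, 0, 0, 0],
    [-0.4, 0, -0.27, 0],
    [-0.84, 0, -0.55, 0],
    [-0.84, 0, -0.55, 0],
    [-0.84, 0, -0.55, 0],
    [-0.84, 0, -0.55, 0],
    [-0.84, 0, -0.55, 0]
  ],
  "grip": 87
}}

```text
time_s: 45.7
tcp_pos: [0.35, 0.2221, 0.2672]
ee_rot: [[-0.498, -0.395, 0.772], [-0.221, 0.919, 0.327], [-0.838, -0.007, -0.545]]
wrist_force: [0.5, 0.6, 0.1]
gripper_width: 0.998
gripper_force: 0.0
```

```bash
python3 - <<'E'
from turn import *
from fit import *
q=state();M=fk(q,PAR)[1];a=M[:,2];g=lambda *v:np.array(v)-.164*a
L=np.arctan2(-M[2,1],-M[2,0])/.08
print('grasp',fk(q,PAR)[0]+.164*a)
cv2.imwrite('pics/t6.png',eyes.capture('top'));eyes.capture('scene')
Z=np.zeros((420,560),bool)
for n,d,x0 in(('tall_shaker',(.025,.114,.13),[.5225,-.2135,.012]),('squat_shaker',(.032,.069,.085),[.481,.278,.0045])):
    v=[(cal(c),m,Z) for c in('scene','top') for m in[mask(c,n,np.array(x0)+[0,0,.05])] if m is not None]
    if v: print(n,len(v),fit(lambda x:cyl(x,*d),v,x0,[.01,.01,.008]))
q=path(q,[g(.52,-.1,.22),g(.5225,-.2135,.19)],[20,6],L,2)
q=path(q,[g(.5225,-.2135,.102)],[5],0,2)
E
```

```text
t 45.7 q [  10    9  -43 -148  -21   67] tcp [0.35  0.222 0.267] tilt 57.0 az 23.0 level -39.16
grasp [0.47637974 0.27633758 0.17762782]
tall_shaker 2 (array([ 0.52623193, -0.21552152,  0.01034494]), np.float64(0.16398744113029828))
squat_shaker 2 (array([0.48345674, 0.27692469, 0.0031714 ]), np.float64(0.18323471400394475))
[[0.06, -0.91, -0.28, 0], [0.06, -0.91, -0.28, 0], [0.06, -0.91, -0.28, 0], [0.06, -0.91, -0.28, 0], [0.07, -0.91, -0.28, 0], [0.06, -0.91, -0.28, 0], [0.07, -0.91, -0.28, 0], [0.06, -0.91, -0.28, 0], [0.07, -0.91, -0.28, 0], [0.06, -0.91, -0.28, 0]]
[[0.07, -0.91, -0.28, 0], [0.06, -0.91, -0.28, 0], [0.07, -0.91, -0.28, 0], [0.06, -0.9, -0.28, 0], [0.07, -0.91, -0.29, 0], [0.06, -0.9, -0.28, 0], [0.07, -0.91, -0.29, 0], [0.06, -0.9, -0.28, 0], [0.07, -0.91, -0.29, 0], [0.06, -0.9, -0.28, 0]]
[[0.41, -0.88, -0.16, 0], [0.41, -0.88, -0.16, 0], [0.41, -0.87, -0.16, 0], [0.41, -0.88, -0.16, 0], [0.41, -0.87, -0.15, 0], [0.4, -0.88, -0.16, 0]]
-> q [-39  16 -17 -72 -51  18] tcp [ 0.396 -0.267  0.279] grasp [ 0.522 -0.214  0.19 ] tilt 57.0 az 23.0 lev -39.17 clear 0.148
[[0.74, 0.01, 0.48, 0], [0.74, 0.01, 0.48, 0], [0.74, 0, 0.48, 0], [0.74, 0.01, 0.48, 0], [0.73, 0, 0.48, 0]]
-> q [-42  26 -20 -80 -51  35] tcp [ 0.396 -0.267  0.191] grasp [ 0.523 -0.214  0.102] tilt 57.0 az 23.0 lev -39.17 clear 0.209
```

The squat shaker fits at (0.483, 0.277) standing in the front tray, and the tall is still at (0.524, −0.214). Over to it.

>>> {"method": "jog_arm", "body": {
  "increments": [
    [0.06, -0.91, -0.28, 0],
    [0.06, -0.91, -0.28, 0],
    [0.06, -0.91, -0.28, 0],
    [0.06, -0.91, -0.28, 0],
    [0.07, -0.91, -0.28, 0],
    [0.06, -0.91, -0.28, 0],
    [0.07, -0.91, -0.28, 0],
    [0.06, -0.91, -0.28, 0],
    [0.07, -0.91, -0.28, 0],
    [0.06, -0.91, -0.28, 0]
  ]
}}

```text
time_s: 47.0
tcp_pos: [0.3723, 0.0336, 0.2861]
ee_rot: [[-0.501, -0.397, 0.769], [-0.221, 0.918, 0.329], [-0.837, -0.005, -0.548]]
wrist_force: [0.5, 0.5, -0.8]
gripper_width: 0.999
gripper_force: 0.0
```

>>> {"method": "jog_arm", "body": {
  "increments": [
    [0.07, -0.91, -0.28, 0],
    [0.06, -0.91, -0.28, 0],
    [0.07, -0.91, -0.28, 0],
    [0.06, -0.9, -0.28, 0],
    [0.07, -0.91, -0.29, 0],
    [0.06, -0.9, -0.28, 0],
    [0.07, -0.91, -0.29, 0],
    [0.06, -0.9, -0.28, 0],
    [0.07, -0.91, -0.29, 0],
    [0.06, -0.9, -0.28, 0]
  ]
}}

```text
time_s: 48.0
tcp_pos: [0.394, -0.1543, 0.307]
ee_rot: [[-0.501, -0.396, 0.77], [-0.218, 0.918, 0.33], [-0.837, -0.003, -0.547]]
wrist_force: [-0.0, -0.3, -0.5]
gripper_width: 0.999
gripper_force: 0.0
```

```bash
python3 - <<'E'
from turn import *
q=state();M=fk(q,PAR)[1];a=M[:,2];g=lambda *v:np.array(v)-.164*a
print('grasp',fk(q,PAR)[0]+.164*a)
q=path(q,[g(.5235,-.214,.19)],[6],0,2)
q=path(q,[g(.5235,-.214,.102)],[5],0,2)
E
```

```text
t 48.0 q [-26   7 -24 -73 -41  10] tcp [ 0.394 -0.154  0.307] tilt 56.9 az 23.2 level -39.23
grasp [ 0.52016327 -0.09970994  0.21694896]
[[0.38, -0.89, -0.17, 0], [0.38, -0.88, -0.17, 0], [0.38, -0.89, -0.17, 0], [0.38, -0.88, -0.17, 0], [0.39, -0.89, -0.17, 0], [0.38, -0.88, -0.17, 0]]
-> q [-39  16 -17 -71 -51  18] tcp [ 0.397 -0.268  0.28 ] grasp [ 0.524 -0.214  0.19 ] tilt 56.9 az 23.2 lev -39.24 clear 0.147
[[0.74, 0, 0.48, 0], [0.74, 0, 0.48, 0], [0.73, 0, 0.48, 0], [0.74, 0, 0.48, 0], [0.73, 0.01, 0.48, 0]]
-> q [-42  26 -19 -80 -51  34] tcp [ 0.397 -0.268  0.192] grasp [ 0.523 -0.214  0.102] tilt 56.9 az 23.2 lev -39.24 clear 0.209
```

>>> {"method": "jog_arm", "body": {
  "increments": [
    [0.38, -0.89, -0.17, 0],
    [0.38, -0.88, -0.17, 0],
    [0.38, -0.89, -0.17, 0],
    [0.38, -0.88, -0.17, 0],
    [0.39, -0.89, -0.17, 0],
    [0.38, -0.88, -0.17, 0],
    [0, 0, 0, 0]
  ]
}}

```text
time_s: 48.7
tcp_pos: [0.3976, -0.2695, 0.2795]
ee_rot: [[-0.502, -0.394, 0.77], [-0.217, 0.919, 0.329], [-0.837, -0.002, -0.546]]
wrist_force: [0.7, 0.6, -0.2]
gripper_width: 1.001
gripper_force: 0.0
```

>>> {"method": "jog_arm", "body": {
  "increments": [
    [0.74, 0, 0.48, 0],
    [0.74, 0, 0.48, 0],
    [0.73, 0, 0.48, 0],
    [0.74, 0, 0.48, 0],
    [0.73, 0, 0.48, 0],
    [0, 0, 0, 0]
  ]
}}

```text
time_s: 49.3
tcp_pos: [0.3974, -0.2674, 0.1914]
ee_rot: [[-0.502, -0.395, 0.769], [-0.215, 0.919, 0.332], [-0.837, 0.001, -0.547]]
wrist_force: [-0.7, 0.0, -0.0]
gripper_width: 0.997
gripper_force: 0.0
```

>>> {"method": "jog_arm", "body": {
  "increments": [
    [0, 0, 0, 0],
    [0, 0, 0, 0],
    [0, 0, 0, 0],
    [0, 0, 0, 0],
    [0, 0, 0, 0],
    [0, 0, 0, 0]
  ],
  "grip": 30
}}

```text
time_s: 49.9
tcp_pos: [0.3985, -0.2685, 0.1951]
ee_rot: [[-0.496, -0.396, 0.772], [-0.221, 0.918, 0.329], [-0.839, -0.008, -0.543]]
wrist_force: [-1.9, 0.8, 0.7]
gripper_width: 0.567
gripper_force: 30.0
```

```bash
python3 - <<'E'
from turn import *
q=state();M=fk(q,PAR)[1];a=M[:,2];g=lambda *v:np.array(v)-.164*a
G=fk(q,PAR)[0]+.164*a;print('grasp',G)
# extract: lift, to front of rack, in, down ; tall target (.664,-.036)
q=path(q,[g(*(G+[0,0,.03]))],[3],0,2)
q=path(q,[g(.545,-.06,.135)],[8],0,2)
q=path(q,[g(.664,-.036,.125)],[6],0,2)
q=path(q,[g(.664,-.036,.1)],[2],0,2)
E
```

```text
t 49.9 q [-42  25 -19 -80 -51  34] tcp [ 0.399 -0.268  0.195] tilt 57.1 az 23.0 level -39.15
grasp [ 0.52525273 -0.21406915  0.10554015]
[[-0.42, 0, -0.27, 0], [-0.42, -0.01, -0.27, 0], [-0.42, 0, -0.28, 0]]
-> q [-41  22 -18 -77 -51  28] tcp [ 0.399 -0.268  0.225] grasp [ 0.525 -0.214  0.136] tilt 57.1 az 23.1 lev -39.16 clear 0.182
[[-0.27, 0.84, 0.41, 0], [-0.27, 0.83, 0.41, 0], [-0.27, 0.84, 0.42, 0], [-0.27, 0.83, 0.41, 0], [-0.27, 0.84, 0.42, 0], [-0.27, 0.83, 0.41, 0], [-0.27, 0.84, 0.42, 0], [-0.28, 0.83, 0.41, 0]]
-> q [-26  17 -27 -90 -39  32] tcp [ 0.418 -0.114  0.224] grasp [ 0.545 -0.06   0.135] tilt 57.1 az 23.1 lev -39.16 clear 0.169
[[-0.47, -0.21, 0.88, 0], [-0.47, -0.21, 0.88, 0], [-0.46, -0.21, 0.88, 0], [-0.47, -0.21, 0.88, 0], [-0.46, -0.2, 0.87, 0], [-0.47, -0.21, 0.88, 0]]
-> q [-16  25 -15 -89 -32  24] tcp [ 0.537 -0.09   0.214] grasp [ 0.664 -0.036  0.125] tilt 57.1 az 23.1 lev -39.16 clear 0.109
[[0.53, 0.01, 0.34, 0], [0.52, 0, 0.34, 0]]
-> q [-18  28 -16 -94 -33  30] tcp [ 0.537 -0.09   0.189] grasp [ 0.664 -0.036  0.1  ] tilt 57.1 az 23.1 lev -39.16 clear 0.090
```

>>> {"method": "jog_arm", "body": {
  "increments": [
    [-0.42, 0, -0.27, 0],
    [-0.42, 0, -0.27, 0],
    [-0.42, 0, -0.28, 0],
    [-0.27, 0.84, 0.41, 0],
    [-0.27, 0.83, 0.41, 0],
    [-0.27, 0.84, 0.42, 0],
    [-0.27, 0.83, 0.41, 0],
    [-0.27, 0.84, 0.42, 0],
    [-0.27, 0.83, 0.41, 0],
    [-0.27, 0.84, 0.42, 0]
  ]
}}

```text
time_s: 50.9
tcp_pos: [0.4149, -0.1319, 0.2233]
ee_rot: [[-0.499, -0.396, 0.771], [-0.221, 0.918, 0.329], [-0.838, -0.006, -0.546]]
wrist_force: [0.9, 0.2, -2.9]
gripper_width: 0.566
gripper_force: 30.0
```

>>> {"method": "jog_arm", "body": {
  "increments": [
    [-0.28, 0.83, 0.41, 0],
    [-0.47, -0.21, 0.88, 0],
    [-0.47, -0.21, 0.88, 0],
    [-0.46, -0.21, 0.88, 0],
    [-0.47, -0.21, 0.88, 0],
    [-0.46, -0.2, 0.87, 0],
    [-0.47, -0.21, 0.88, 0],
    [0, 0, 0, 0]
  ]
}}

```text
time_s: 51.7
tcp_pos: [0.5384, -0.0889, 0.2129]
ee_rot: [[-0.498, -0.397, 0.771], [-0.221, 0.918, 0.33], [-0.839, -0.006, -0.545]]
wrist_force: [-0.6, 0.4, -2.6]
gripper_width: 0.567
gripper_force: 30.0
```

```bash
python3 - <<'E'
from turn import *
q=state();M=fk(q,PAR)[1];a=M[:,2];g=lambda *v:np.array(v)-.164*a
print('grasp',fk(q,PAR)[0]+.164*a)
q=path(q,[g(.664,-.036,.102)],[3],0,2)
E
```

```text
t 51.7 q [-16  25 -15 -89 -32  24] tcp [ 0.538 -0.089  0.213] tilt 57.0 az 23.2 level -39.18
grasp [ 0.6647597  -0.03422683  0.12313683]
[[0.31, -0.02, 0.17, 0], [0.31, -0.02, 0.17, 0], [0.3, -0.02, 0.18, 0]]
-> q [-18  27 -15 -93 -33  29] tcp [ 0.538 -0.09   0.191] grasp [ 0.664 -0.036  0.102] tilt 57.0 az 23.2 lev -39.18 clear 0.092
```

>>> {"method": "jog_arm", "body": {
  "increments": [
    [0.31, -0.02, 0.17, 0],
    [0.31, -0.02, 0.17, 0],
    [0.3, -0.02, 0.18, 0],
    [0.08, 0, 0.05, 0],
    [0, 0, 0, 0]
  ]
}}

```text
time_s: 52.2
tcp_pos: [0.5358, -0.0919, 0.1902]
ee_rot: [[-0.499, -0.396, 0.771], [-0.22, 0.918, 0.328], [-0.838, -0.006, -0.546]]
wrist_force: [0.0, 0.3, -2.2]
gripper_width: 0.564
gripper_force: 30.0
```

>>> {"method": "jog_arm", "body": {
  "increments": [
    [0.08, 0, 0.055, 0],
    [0, 0, 0, 0]
  ]
}}

```text
time_s: 52.4
tcp_pos: [0.5365, -0.092, 0.1891]
ee_rot: [[-0.497, -0.396, 0.772], [-0.221, 0.918, 0.328], [-0.839, -0.007, -0.544]]
wrist_force: [0.1, -0.3, -2.7]
gripper_width: 0.563
gripper_force: 30.0
```

>>> {"method": "jog_arm", "body": {
  "increments": [
    [0.07, 0, 0.045, 0],
    [0, 0, 0, 0]
  ]
}}

```text
time_s: 52.6
tcp_pos: [0.5366, -0.0921, 0.1874]
ee_rot: [[-0.497, -0.396, 0.772], [-0.221, 0.918, 0.328], [-0.839, -0.007, -0.544]]
wrist_force: [0.1, -0.7, -2.6]
gripper_width: 0.565
gripper_force: 30.0
```

>>> {"method": "jog_arm", "body": {
  "increments": [
    [0.05, 0, 0.03, 0],
    [0, 0, 0, 0]
  ]
}}

```text
time_s: 52.8
tcp_pos: [0.537, -0.0921, 0.187]
ee_rot: [[-0.495, -0.396, 0.773], [-0.221, 0.918, 0.329], [-0.84, -0.008, -0.542]]
wrist_force: [-1.7, 0.1, 1.8]
gripper_width: 0.564
gripper_force: 30.0
```

>>> {"method": "jog_arm", "body": {
  "increments": [
    [0.03, 0, 0.02, 0],
    [0, 0, 0, 0]
  ]
}}

```text
time_s: 53.0
tcp_pos: [0.5372, -0.092, 0.1868]
ee_rot: [[-0.494, -0.396, 0.774], [-0.221, 0.918, 0.33], [-0.841, -0.008, -0.541]]
wrist_force: [-2.8, -0.5, 5.1]
gripper_width: 0.567
gripper_force: 30.0
```

>>> {"method": "jog_arm", "body": {
  "increments": [
    [0, 0, 0, 0],
    [0, 0, 0, 0],
    [0, 0, 0, 0],
    [0, 0, 0, 0],
    [0.2, 0, -0.3, 0],
    [0.48, 0, -0.74, 0],
    [0.48, 0, -0.74, 0],
    [0.48, 0, -0.74, 0],
    [0.48, 0, -0.74, 0],
    [0.48, 0, -0.74, 0]
  ],
  "grip": 87
}}

```text
time_s: 54.0
tcp_pos: [0.447, -0.1306, 0.1855]
ee_rot: [[-0.498, -0.395, 0.772], [-0.221, 0.919, 0.328], [-0.839, -0.007, -0.544]]
wrist_force: [-0.0, 0.3, 0.2]
gripper_width: 0.999
gripper_force: 0.0
```

>>> {"method": "jog_arm", "body": {
  "increments": [
    [0.48, 0, -0.74, 0],
    [0.48, 0, -0.74, 0],
    [0, 0, -1, 0],
    [0, 0, -1, 0],
    [0, 0, 0, 0]
  ]
}}

```text
time_s: 54.5
tcp_pos: [0.3836, -0.1577, 0.2083]
ee_rot: [[-0.497, -0.394, 0.773], [-0.221, 0.919, 0.326], [-0.839, -0.009, -0.544]]
wrist_force: [0.1, 0.1, -0.0]
gripper_width: 0.997
gripper_force: 0.0
```

```bash
python3 - <<'E'
from turn import *
from fit import *
state();Z=np.zeros((420,560),bool)
a=eyes.capture('scene');b=eyes.capture('top')
for n,d,x0 in(('tall_shaker',(.025,.114,.13),[.664,-.036,.0045]),('squat_shaker',(.032,.069,.085),[.481,.278,.0045])):
    v=[(cal(c),m,Z) for c in('scene','top') for m in[mask(c,n,np.array(x0)+[0,0,.05])] if m is not None]
    if v: print(n,len(v),fit(lambda x:cyl(x,*d),v,x0,[.01,.01,.008]))
o=np.hstack([cv2.resize(a[130:290,170:410],None,fx=1.66,fy=1.66,interpolation=2),cv2.resize(b[140:300,130:370],None,fx=1.66,fy=1.66,interpolation=2)])
cv2.imwrite('pics/e7.png',o)
E
```

```text
t 54.5 q [-34  19 -29 -88 -44  37] tcp [ 0.384 -0.158  0.208] tilt 57.1 az 22.9 level -39.13
tall_shaker 1 (array([ 6.66233684e-01, -3.91030290e-02, -5.64195464e-05]), np.float64(0.1901140684410646))
squat_shaker 1 (array([ 0.48288416,  0.28061615, -0.00317272]), np.float64(0.04025974025974022))
```

View pics/e7.png

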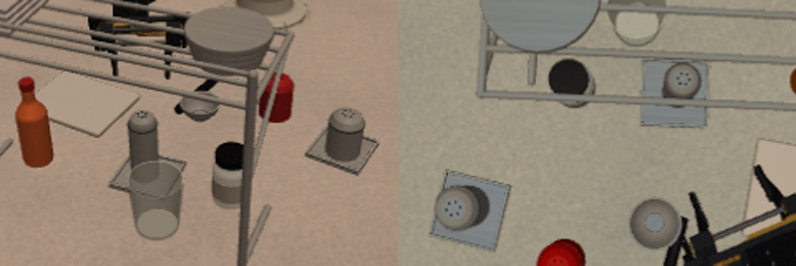

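Both shakers stand upright inside their new trays: the tall under the rack (left crop (143,150)) and the squat in the front tray (left crop (345,135)). Nothing else has moved and the gripper touches nothing, so I'm handing in.

```bash
python3 -c "
from station import r
print(r.finish_job())"
```

```text
the job is handed in; nothing more can be done
None
```

The swap is done and handed in at about 55 s: the tall shaker stands in the back tray under the rack and the squat one in the front tray, both upright, and the last pictures show nothing else moved.

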